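# Release the ratchet holder and stand the card box in it

## Robot

A 6-joint arm with a two-finger parallel gripper is mounted at the origin on the work surface. World frame = base frame: x ahead of the robot, y to its left, z up, the work surface at z = 0. Lengths are in mm, angles in rad, forces in N, time in s.
With the tool pointing down it reaches from about 375 to 900 mm from the base axis. Payload 3.1 kg.
Tool frame: the origin (TCP) lies at the very end of the fingers, on their centre line; the grasp point (between the pads) lies 19 mm behind it; x points along the fingers, z is the direction in which the jaws open and shut, and the axes are right-handed (so a half turn about x gives the same grasp; the last joint's range is limited). The gripper opens to 85 mm and grips with 20 to 120 N. Pads are 22 mm wide; open, the fingers measure 114 mm over their backs; the gripper's body (76 mm by 85 mm) begins 54 mm behind the grasp point. The pads swing forward as they close: fully open they stand 13 mm farther back than shut.
Start: joints at [-1.321, 0.527, 1.433, -0, 1.181, -0.178], TCP at [259.313, -568.642, 231.31] pointing down, gripper open.
Joint ranges: [-3.08, 3.08], [-0.75, 2.2], [0.22, 2.44], [-1.43, 4.57], [0, 2.65], [-2.85, 2.85]. Speed limits (rad/s): [2.79, 2.79, 3.14, 3.14, 3.14, 3.14].

## Interface

Orientations are given as [roll, pitch, yaw] about the fixed x, y, z axes, in that order (R = Rz(yaw) Ry(pitch) Rx(roll)).
In Python, from station import arm gives the robot as it stands. The module is installed in compiled form; this text tells all that it offers.
- The arm moves only by the tool carry_out, never from a script. Its argument "motion" is a list of rows, each an object with "linear": the shift along the tool's x, y, z in m, a list of three; "twist": the turn about the tool's x in degrees. A call has 1 to 12 rows; each row shifts and turns the pose as measured when the row begins, along the tool's axes as they then stand; what a row does not reach is not made up. A row lasts 1/8 s, in which the tool goes at most 62.5 mm and 10.7 degrees, less where a joint would pass 70% of its speed; a pose out of reach is approached as far as the arm can. A call is refused whole if a number of a shift passes 0.0625 or a number of a turn 10.7, either way. A call with a gripper value outside its range is refused whole. "hand" is the closure, from -1 (fully open) to 1 (shut), set as the call begins (left out, the last holds). The fingers move at their own pace and stop on an object; "squeeze" is the grip in N (left out, the last holds). Time passes only in rows, so rows that do not move let the fingers close. It gives the time, the measured TCP pose, the force and the opening at its end, in the units of the state.
- arm.get_state(): the state, without advancing time (a new reading comes with each control period).
- arm.snapshot(name): name is "scene" or "top" or "wrist"; returns (picture, depth): 480x640x3 uint8, red, green, blue; 480x640 float32, mm along the optical axis (not along the pixel's ray), 0 where there is no reading.
- arm.camera_model(name): a dict with "fx", "fy", "cx", "cy" (pixels), "eye" and "rotation" of the camera in the world. Camera axes: x right, y down, z forward; pixel columns grow to the right and rows downward; lengths in mm; the calibration is good to about 2 mm. The wrist camera is an equidistant fisheye: a pixel r from the principal point sees the ray r / f radians off the axis. A picture is of the moment at which its call begins: read the wrist's pose just before it. camera_model takes no time and is no camera call; for the wrist camera it gives the pose at the moment of the call.
- arm.sign_off(): hands the job in, once; it reports no verdict.
Trained networks look in the newest picture that a camera, given by its name, has taken for a name from the list of things; names that differ only in an ending like _2 or _b are one class to them, and where a whole thing is asked for, a point or a joint stands for the part that bears it (a point fixed in the world has none). Each returns a list of dicts, best first, with "p" (0 to 1); they miss things now and then, are a little off and sometimes report something else, mostly with a low value. They report only what shows in the picture. A call takes as long as a camera call. They do not tell look-alikes from the thing itself.
- arm.masks_of(target, camera): "mask" (480x640 bool, what is visible of it) and "extent" ([left, top, right, bottom] in pixels, round what is visible of it).
The state is a dict: "clock": time; "joint_positions": joint angles; "qd": joint speeds; "joint_efforts": joint torques, N m; "tcp_pos": TCP position; "tool_rot": TCP orientation; "contact_force": force on the tool from outside, world axes, zero at the start; "torque": the same for the moment, N m; "opening": finger opening in mm.
Only numpy, scipy, OpenCV 4.12 (cv2) and the standard library are available. Lean on these libraries where they do the work, as an engineer would, in place of code of your own. Each camera call takes 0.05 s, during which the arm holds its last target.

## Task

Make room in the wooden ratchet holder for the tall card box: flip the pawl lever over so that it lies off the toothed rack, then slide the jaw back all the way open. Then gently stand the card box upright and square on the holder's base, midway between the jaw and the fixed end, leaving the pawl flipped over and the jaw fully open, and let go. Do not disturb the other things on the cart.

Things in the scene. Friction and masses are not known exactly. Their poses are not given: they have to be found in the camera images.
- holder: Ratchet book holder, fixed to the cart: dark wood base 260 x 150 x 16 mm. Origin under the base's centre, on the cart top; x runs along the 260 mm length towards the fixed end, y across, z up. Fixed end: upright dark wood plate 16 mm thick, 90 mm wide, top 101 mm above the cart, inner face at x = +105 mm.
- rack (a point): Middle of the steel rack of saw teeth on the base (112 mm long in x, 12 mm wide, tooth tops 28 mm above the cart, pitch 8 mm), at the holder's x = -46, y = -62 mm. While the pawl lies on the teeth the jaw can move only towards the fixed end; backwards it is caught within one tooth (8 mm).
- jaw (a joint): How far the jaw is backed off, in m; the gap between jaw and fixed end is 0.030 + this value. Grows towards the holder's -x; 0.085 is fully open (hard stop, gap 115 mm); starts between 0.004 and 0.020. Slides stiffly (about 2.5 N) and stays where it is left.
- jaw_top (a point): Middle of the jaw plate's top edge, 101 mm above the cart, on the holder's centre line. Upright dark wood plate 16 mm thick (x), 80 mm wide (y); pinch it from above across its thickness. Behind it (-x) a low slide block, 75 mm long, top 34 mm above the cart; on that block's -y edge a small metal bracket, top 54 mm above the cart, carries the pawl.
- pawl (a joint): Angle of the pawl lever, rad. Up to about 0.3: its tooth lies on the rack (engaged). It swings up and over towards the fixed end (+x); 1.75 is flipped right over, on its stop, clear of the rack. Past its top point (about 0.8) it falls over by its own weight and stays. It needs well under 1 N.
- pawl_pivot (a point): Pivot of the pawl: its axis lies along the holder's y; 46 mm above the cart, 37 mm to -x of the jaw plate's middle, at the holder's y = -62 mm. It travels with the jaw.
- pawl_knob (a point): Middle of the aluminium round bar (14 mm thick, 30 mm long, along the holder's y) that ends the pawl's handle, 60 mm from the pivot. Engaged: 30 to 40 mm to the holder's -x of the pivot, 91 to 98 mm above the cart; top point 106 mm; flipped over: 51 mm to +x of the pivot, 77 mm up. Pushing it level towards +x until past the pivot flips the pawl.
- bay (a point): Point on top of the holder's base (16 mm above the cart), midway between the fixed end and the fully open jaw: where the middle of the card box's underside goes.
- card_box: Closed upright card box of reddish-brown wood, 66 (x) x 56 (y) x 110 (z) mm, 0.25 kg, with a dark lid seam 20 mm below the top; origin at the centre of its underside, z up. It starts standing on the cart, left of the holder. Either of its sides may be along the holder.
- mug: Navy ceramic mug, 80 mm wide, 95 mm high; origin under its centre. Bystander.
- band_jar: Glass jar of rubber bands with a metal lid, 70 mm wide, 97 mm high; origin under its centre. Bystander.
- sharpener: Aluminium hand-crank pencil sharpener, base 75 x 100 mm, 122 mm high; origin under its centre. Bystander.
- tape_roll: Empty card tape core lying flat, 92 mm wide, 24 mm high; origin under its centre. Bystander.
- pencil_tin: Flat aluminium pencil tin, 170 (x) x 60 (y) x 30 mm; origin under its centre. Bystander.
- eraser: Dark eraser block, 50 x 24 x 14 mm; origin under its centre. Bystander.
There are look-alikes about, which are no part of the job. Several things look just like the card_box: the one meant starts nearest to the robot's base.

How it is judged:
By the outcome, as a careful person would: the job done as asked, in the order asked, and still so for the second after the job is handed in, with the robot touching nothing.
It also fails if it takes over 67 s, if anything falls off the work surface, if the arm or the gripper's body presses on something with over 40 N, if the wrist force passes 120 N, or if a joint passes its speed limit or range.

## Working session

There is one attempt and no reset: what is moved stays moved. The work goes in short steps, Python scripts to look and compute and a tool call to move; the robot and the scene stay as the last step left them, time stands still between calls to the robot, and variables do not carry over. Pictures are saved under pics/ and viewed, and the job is handed in when it is done.

Besides the shell and the picture viewer there is one more tool, called after ">>>" as a command line: name --argument value ..., lists and objects as JSON in quotes. carry_out: Moves the arm, as the interface text tells. Its arguments: {"type":"object","properties":{"motion":{"type":"array","items":{"type":"object","properties":{"linear":{"type":"array","items":{"type":"number"}},"twist":{"type":"number"}}}},"hand":{"type":"number"},"squeeze":{"type":"number"}},"required":["motion"]}

```bash
mkdir -p pics
cat > h.py <<'E'
import numpy as np, cv2
from station import arm
def snap(n,fn):
    p,d=arm.snapshot(n); cv2.imwrite('pics/'+fn+'.png',p[:,:,::-1]); np.savez('pics/'+fn+'.npz',p=p,d=d); return p,d
def world(n,u,v,d,m=None):
    m=m or arm.camera_model(n); R=np.array(m['rotation']);e=np.array(m['eye'])
    u=np.asarray(u,float);v=np.asarray(v,float)
    c=np.stack([(u-m['cx'])/m['fx']*d,(v-m['cy'])/m['fy']*d,d*np.ones_like(u)],-1)
    return c@R.T+e
E
python3 - <<'E'
from h import *
s=arm.get_state();print(s)
for n in('scene','top'):
    snap(n,n+'0');print(arm.camera_model(n))
E
```

```text
{'clock': 0.0, 'joint_positions': array([-1.32147874e+00,  5.28501489e-01,  1.43388622e+00,  1.34154631e-05,
        1.18143935e+00, -1.78496561e-01]), 'qd': array([ 0.00157025, -0.00013094,  0.00023237,  0.00195832,  0.00122732,
        0.00147317]), 'joint_efforts': array([-7.57846283e-04, -4.42355275e+01, -1.78021842e+01, -3.17891836e-04,
        8.49585427e-03, -8.38104029e-06]), 'tcp_pos': array([ 259.15353033, -567.94826283,  230.31705768]), 'tool_rot': array([2.95754659, 1.56856189, 1.81455931]), 'contact_force': array([-0.29680904, -0.01078172,  0.08816769]), 'torque': array([-0.00108107,  0.00531087, -0.03080564]), 'opening': 85.46730322550972}
{'fx': 485.5995593752043, 'fy': 485.5995593752043, 'cx': 323.6773394289751, 'cy': 237.90812011228277, 'eye': array([1446.84913223,  384.26734077,  728.81243632]), 'rotation': array([-2.14861293, -0.01496034,  2.02853152])}
{'fx': 492.94838133711255, 'fy': 492.94838133711255, 'cx': 311.45212592564553, 'cy': 234.19668312201492, 'eye': array([ 482.5899154 ,   -8.64306353, 1242.46729018]), 'rotation': array([-3.03165049, -0.01718103, -1.57386671])}
```

```bash
sed -i "s/R=np.array(m\['rotation'\])/R=Rot.from_euler('xyz',m['rotation']).as_matrix()/; 1i from scipy.spatial.transform import Rotation as Rot" h.py; cat h.py | head -12
```

```text
from scipy.spatial.transform import Rotation as Rot
import numpy as np, cv2
from station import arm
def snap(n,fn):
    p,d=arm.snapshot(n); cv2.imwrite('pics/'+fn+'.png',p[:,:,::-1]); np.savez('pics/'+fn+'.npz',p=p,d=d); return p,d
def world(n,u,v,d,m=None):
    m=m or arm.camera_model(n); R=Rot.from_euler('xyz',m['rotation']).as_matrix();e=np.array(m['eye'])
    u=np.asarray(u,float);v=np.asarray(v,float)
    c=np.stack([(u-m['cx'])/m['fx']*d,(v-m['cy'])/m['fy']*d,d*np.ones_like(u)],-1)
    return c@R.T+e
```

View pics/scene0.png

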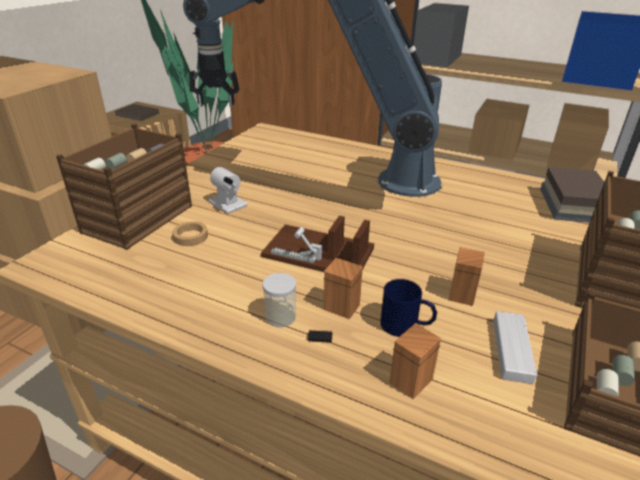

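View pics/top0.png

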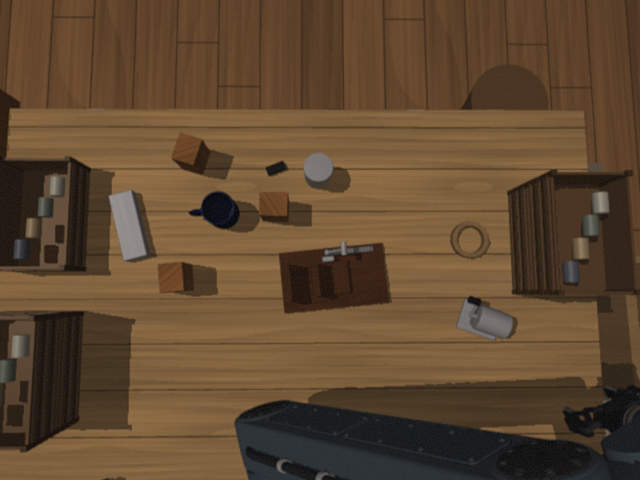

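Run:
```python
from h import *
from scipy.spatial import ConvexHull
z=np.load('pics/top0.npz');d=z['d'];p=z['p']
v,u=np.mgrid[0:480,0:640]
W=world('top',u,v,d); W[d==0]=np.nan
np.save('pics/W.npy',W)
def comp(x0,y0,x1,y1,zlo,zhi):
    s=np.zeros(d.shape,bool);s[y0:y1,x0:x1]=1
    m=s&(W[...,2]>zlo)&(W[...,2]<zhi);P=W[m]
    r=cv2.minAreaRect(P[:,:2].astype(np.float32));print(len(P),np.median(P[:,2]).round(1),r)
for b in[(165,125,215,180),(250,185,300,230),(150,255,200,300)]: comp(*b,95,130)
print('table',np.nanmedian(W[350:370,200:220,2]))
print('base');comp(270,235,400,320,10,22)
comp(270,235,400,320,90,115)
comp(270,235,310,320,90,115)
comp(310,235,400,320,85,115)
def rect(b,n):
    x0,y0,x1,y1=b
    cv2.imwrite(f'pics/{n}.png',cv2.resize(p[y0:y1,x0:x1,::-1],None,fx=5,fy=5,interpolation=cv2.INTER_CUBIC))
rect((260,225,410,325),'hold0'); rect((140,120,300,240),'bx')
z=np.load('pics/scene0.npz');p=z['p'];rect((255,205,395,320),'hs0');
```

```text
726 110.6 ((809.9306640625, 264.53662109375), (58.19582748413086, 66.81053161621094), 72.58993530273438)
706 111.1 ((678.8128662109375, 60.324432373046875), (66.40653991699219, 56.35553741455078), 87.6131362915039)
756 111.4 ((509.7745666503906, 292.65045166015625), (66.59557342529297, 56.78902816772461), 4.884903430938721)
table 1.2491637121745498
base
4357 17.0 ((509.7300720214844, -83.92649841308594), (150.1611785888672, 260.1242980957031), 5.7082600593566895)
602 102.0 ((517.1102294921875, -39.998382568359375), (99.28618621826172, 175.2525177001953), 19.426183700561523)
277 102.3 ((498.5079650878906, 28.530874252319336), (89.66928100585938, 16.086942672729492), 5.585461616516113)
329 101.7 ((536.7913208007812, -57.31108856201172), (61.16073989868164, 144.03883361816406), 56.07183074951172)
```

View pics/hold0.png

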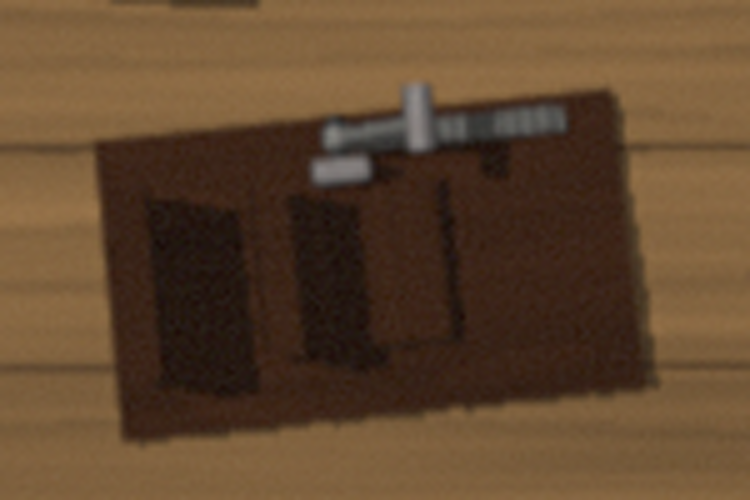

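View pics/hs0.png

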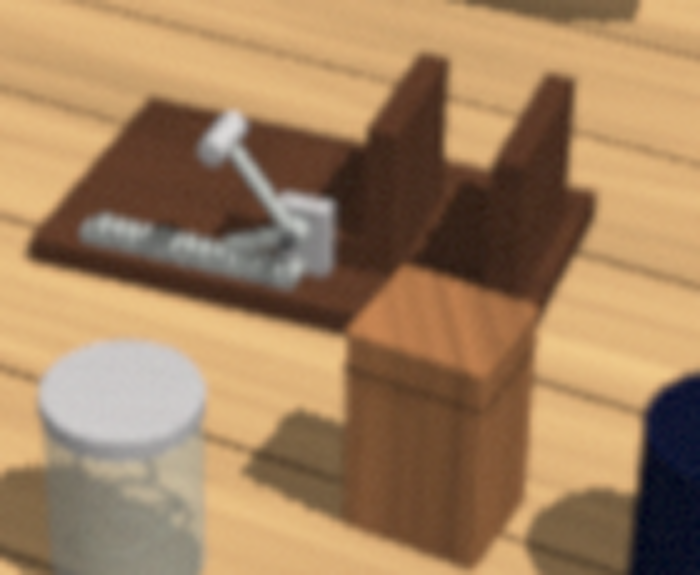

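```bash
cat >> h.py <<'E'
YAW=np.radians(95.65);HC=np.array([509.75,-83.95])
HX=np.array([np.cos(YAW),np.sin(YAW)]);HY=np.array([-np.sin(YAW),np.cos(YAW)])
def toH(P):
    q=P[...,:2]-HC;return np.stack([q@HX,q@HY,P[...,2]],-1)
def fromH(x,y): return HC+x*HX+y*HY
E
python3 - <<'E'
from h import *
W=np.load('pics/W.npy');H=toH(W)
s=np.zeros(H.shape[:2],bool);s[230:325,265:405]=1
def st(m,t):
    P=H[m&s];print(t,len(P),P.min(0).round(1),P.max(0).round(1),P.mean(0).round(1))
z=H[...,2]
st((z>95)&(z<108)&(abs(H[...,1])<35),'plates')
st((z>95)&(z<108)&(abs(H[...,1])<35)&(H[...,0]<90),'jaw')
st((z>70)&(H[...,1]<-43),'knob')
st((z>45)&(z<65)&(H[...,1]<-43),'bracket')
st((z>20)&(z<30)&(H[...,1]<-53),'rack')
st((z>10)&(z<20),'base')
z=np.load('pics/scene0.npz');v,u=np.mgrid[0:480,0:640]
W2=world('scene',u,v,z['d']);H2=toH(W2);
s=(abs(H2[...,0])<130)&(abs(H2[...,1])<76)
H=H2;z=H[...,2]
st((z>97)&(z<108)&(abs(H[...,1])<35)&(H[...,0]<90),'jaw')
st((z>97)&(z<108)&(abs(H[...,1])<35)&(H[...,0]>90),'fix')
st((z>75)&(H[...,1]<-43),'knob')
st((z>10)&(z<20),'base')
E
```

```text
plates 428 [ 39.5 -34.6  96. ] [121.1  34.9 107.8] [8.050e+01 1.000e-01 1.021e+02]
jaw 213 [ 39.5 -34.6  97. ] [ 55.5  34.9 107.8] [ 47.6   0.  102.2]
knob 104 [-32.7 -78.5  70.3] [119.9 -43.2 106.4] [-15.6 -62.6  96.2]
bracket 83 [ -2.1 -72.6  45.8] [ 22.8 -43.2  63.9] [ 10.1 -55.2  54. ]
rack 201 [-126.8  -74.3   20. ] [124.2 -53.2  30. ] [-38.3 -62.5  24.6]
base 3940 [-130.1  -75.2   10.3] [130.1  75.1  20. ] [-7.3  5.9 16.6]
jaw 110 [ 40.8 -34.8  97.1] [ 58.   34.9 105.5] [ 5.030e+01 -1.000e-01  1.023e+02]
fix 112 [106.7 -34.   97.2] [123.1  33.2 105.3] [115.6  -1.6 102.5]
knob 132 [-29.9 -75.3  75.4] [124.1 -43.1 106.1] [ 40.5 -55.6  92.2]
base 1422 [-129.7  -75.9   10.1] [129.7  76.   20. ] [-26.3  -9.4  17.2]
```

```bash
cat >> h.py <<'E'
def plan(xy,z,zdir=None):
    s=arm.get_state();R=Rot.from_euler('xyz',s['tool_rot']).as_matrix()
    t=np.array([xy[0],xy[1],z]);d=R.T@(t-s['tcp_pos'])
    print('t',round(s['clock'],2),'tcp',s['tcp_pos'].round(1),'H',toH(s['tcp_pos']).round(1),'F',s['contact_force'].round(1),'open',round(s['opening'],1))
    print('tool delta mm',d.round(1))
    if zdir is not None:
        # twist a about x: z' = R@[0,-sin a,cos a]
        w=R.T@np.array([*zdir,0]);a=np.degrees(np.arctan2(-w[1],w[2]))
        print('twist options',round(a,1),round(a-180*np.sign(a),1),'j6',s['joint_positions'][5].round(2))
    return d
E
python3 - <<'E'
from h import *
s=arm.get_state();print(Rot.from_euler('xyz',s['tool_rot']).as_matrix().round(3))
plan(fromH(-55,-64),200,HX)
z=np.load('pics/scene0.npz')['p'];c=z[205:415,310:530,::-1]
cv2.imwrite('pics/boxes.png',cv2.resize(c,None,fx=2.7,fy=2.7,interpolation=cv2.INTER_CUBIC))
E
```

```text
[[-0.     0.91   0.415]
 [ 0.002  0.415 -0.91 ]
 [-1.     0.    -0.002]]
t 0.1 tcp [ 259.2 -568.   230.4] H [-457.1  297.   230.4] F [ 0.5  0.5 -0.1] open 85.1
tool delta mm [  31.1  471.6 -263.7]
twist options -161.1 18.9 j6 -0.18
```

View pics/boxes.png

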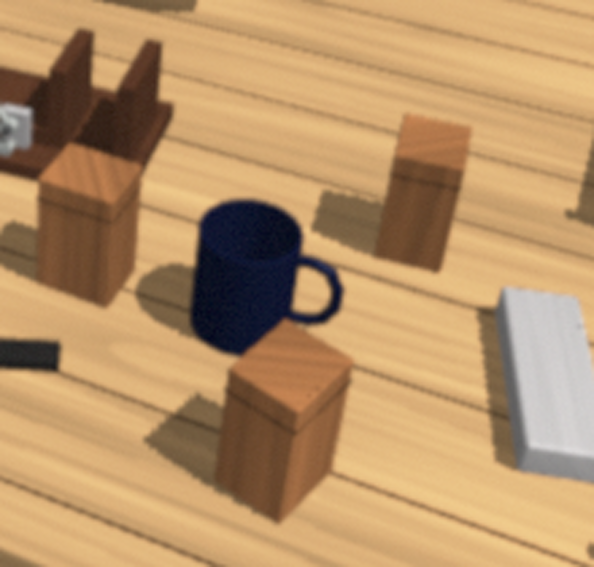

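Candidates (top picture pixels): (190,152) is 852 mm from the base, (274,206) is 681 mm, and (175,277) is 588 mm. The last is nearest and stands left of the holder, so it's the card_box. In the enlarged crop it's the upper-right box, standing clear of its neighbours. The pawl is engaged, with the knob at about (420,118) in the holder crop.

>>> carry_out --motion '[{"linear": [0,0,0],"twist": 9.5},{"linear": [0,0,0],"twist": 9.4},{"linear": [0,0.036,-0.04],"twist": 0},{"linear": [0,0.036,-0.04],"twist": 0},{"linear": [0,0.036,-0.04],"twist": 0},{"linear": [0,0.036,-0.04],"twist": 0},{"linear": [0,0.036,-0.04],"twist": 0},{"linear": [0,0.036,-0.04],"twist": 0},{"linear": [0,0.036,-0.04],"twist": 0},{"linear": [0,0.036,-0.04],"twist": 0}]' --hand 1 --squeeze 20

```text
clock: 1.35
tcp_pos: [523.3, -217.2, 226.9]
tool_rot: [-2.754, 1.563, 2.035]
contact_force: [0.6, -1.2, 0.3]
opening: -0.2
```

Run:
```python
from h import *
plan(fromH(-60,-64),200,HX)
```

```text
t 1.35 tcp [ 523.3 -217.2  226.9] H [-134.    -0.4  226.9] F [ 0.6 -1.2  0.3] open -0.2
tool delta mm [ 27.3  62.1 -75.1]
twist options 178.8 -1.2 j6 0.9
```

>>> carry_out --motion '[{"linear": [0,0.031,-0.037],"twist": -1.2},{"linear": [0,0.031,-0.037],"twist": 0},{"linear": [0.045,0,0],"twist": 0},{"linear": [0.045,0,0],"twist": 0},{"linear": [0,0,0],"twist": 0}]'

```text
clock: 1.98
tcp_pos: [582.4, -129.4, 134.7]
tool_rot: [-2.919, 1.563, 1.9]
contact_force: [-0.6, 1.0, 0.6]
opening: 0.0
```

Run:
```python
from h import *
plan(fromH(-60,-63),84,HX)
snap('scene','s1');snap('top','t1')
z=np.load('pics/scene0.npz')
p=np.load('pics/s1.npz')['p'];cv2.imwrite('pics/s1c.png',cv2.resize(p[150:320,230:400,::-1],None,fx=3.5,fy=3.5,interpolation=cv2.INTER_CUBIC))
```

```text
t 1.98 tcp [ 582.4 -129.4  134.7] H [-52.4 -67.8 134.7] F [-0.6  1.   0.6] open 0.0
tool delta mm [50.6 -4.8  7.9]
twist options -179.5 0.5 j6 1.05
```

View pics/s1c.png

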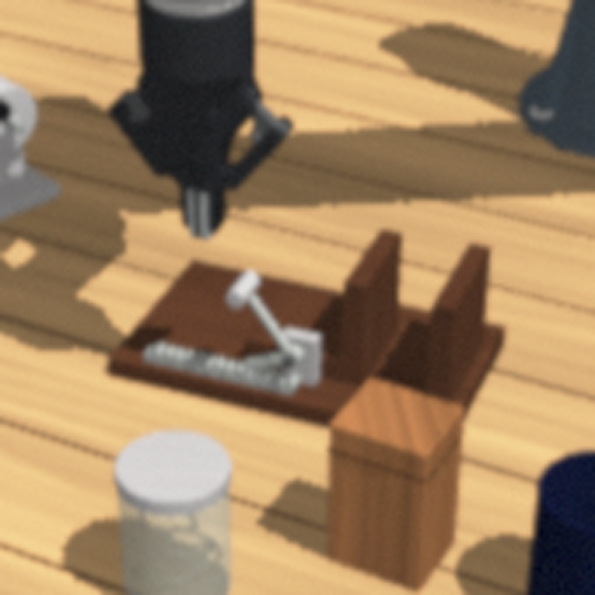

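>>> carry_out --motion '[{"linear": [0.02,-0.004,0.008],"twist": 0.5},{"linear": [0.03,0,0],"twist": 0},{"linear": [0,0,0],"twist": 0},{"linear": [0,0,-0.01],"twist": 0},{"linear": [0,0,-0.01],"twist": 0},{"linear": [0,0,-0.01],"twist": 0},{"linear": [0,0,-0.01],"twist": 0},{"linear": [0,0,-0.01],"twist": 0},{"linear": [0,0,-0.01],"twist": 0}]'

```text
clock: 3.2
tcp_pos: [585.6, -84.4, 103.6]
tool_rot: [1.036, 1.537, -0.435]
contact_force: [-6.4, -11.3, 17.4]
opening: 0.0
```

Run:
```python
from h import *
plan(fromH(0,-63),84,HX)
snap('scene','s2')
p=np.load('pics/s2.npz')['p'];cv2.imwrite('pics/s2c.png',cv2.resize(p[150:320,230:400,::-1],None,fx=3.5,fy=3.5,interpolation=cv2.INTER_CUBIC))
```

```text
t 3.2 tcp [585.6 -84.4 103.6] H [ -7.9 -75.4 103.6] F [ -6.4 -11.3  17.4] open 0.0
tool delta mm [ 19.1 -13.   -8.2]
twist options -179.9 0.1 j6 1.14
```

View pics/s2c.png

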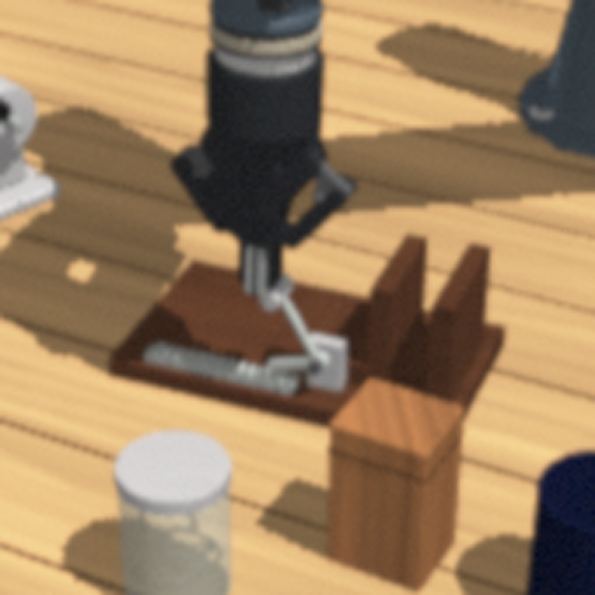

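>>> carry_out --motion '[{"linear": [-0.03,0,0],"twist": 0},{"linear": [-0.01,-0.006,0.03],"twist": 0},{"linear": [0,-0.006,0.03],"twist": 0},{"linear": [0,0,0],"twist": 0}]'

```text
clock: 3.75
tcp_pos: [578.6, -140.2, 145.3]
tool_rot: [1.161, 1.538, -0.308]
contact_force: [-0.4, 0.3, -0.0]
opening: -0.0
```

```bash
cat > m.py <<'E'
from h import *
def holder(n,fn):
    p,d=snap(n,fn);v,u=np.mgrid[0:480,0:640];H=toH(world(n,u,v,d));z=H[...,2]
    s=(abs(H[...,0])<125)&(abs(H[...,1])<85)
    def st(m,t):
        P=H[m&s]
        if len(P):print(t,len(P),P.min(0).round(1),P.max(0).round(1),P.mean(0).round(1))
    st((z>97)&(z<108)&(abs(H[...,1])<35)&(H[...,0]<95),'jaw')
    st((z>97)&(z<108)&(abs(H[...,1])<35)&(H[...,0]>95),'fix')
    st((z>70)&(z<112)&(H[...,1]<-48),'knob')
    st((z>48)&(z<60)&(H[...,1]<-48),'brk')
def crop(fn,b,f):
    x0,y0,x1,y1=b;p=np.load(f'pics/{fn}.npz')['p'];cv2.imwrite(f'pics/{fn}c.png',cv2.resize(p[y0:y1,x0:x1,::-1],None,fx=f,fy=f,interpolation=cv2.INTER_CUBIC))
E
python3 - <<'E'
from m import *
plan(fromH(-70,-63),84,HX)
holder('top','t3');holder('scene','s3');crop('s3',(230,150,400,320),3.5);print(Rot.from_euler('xyz',arm.get_state()['tool_rot']).as_matrix().round(3))
E
```

```text
t 3.75 tcp [ 578.6 -140.2  145.3] H [-62.7 -62.9 145.3] F [-0.4  0.3 -0. ] open -0.0
tool delta mm [61.3 -1.8  6.4]
twist options -179.8 0.2 j6 1.04
jaw 209 [ 59.2 -34.5  97.6] [ 75.   34.8 107.1] [ 67.2  -0.  102.3]
fix 213 [105.  -34.6  97.2] [121.   34.9 107.8] [113.    0.4 101.9]
knob 91 [-11.  -78.5  71.6] [ 17.  -49.8 108.6] [ -0.6 -64.1  98. ]
brk 46 [ 17.2 -71.6  48.8] [ 41.3 -48.2  59.6] [ 29.4 -58.   53.2]
jaw 109 [ 61.2 -34.   97.2] [ 77.6  34.5 105.7] [ 69.8   0.4 102.4]
fix 114 [106.6 -35.   97.7] [123.4  33.9 106.2] [115.6  -1.3 102.6]
knob 92 [ -7.6 -81.5  70.5] [123.6 -48.2 105.1] [  7.  -67.   94.1]
brk 58 [ 20.3 -75.2  48. ] [ 45.6 -48.2  59.9] [ 32.6 -58.4  52.9]
[[ 0.03   0.994  0.104]
 [-0.009  0.104 -0.995]
 [-1.     0.029  0.012]]
```

View pics/s3c.png

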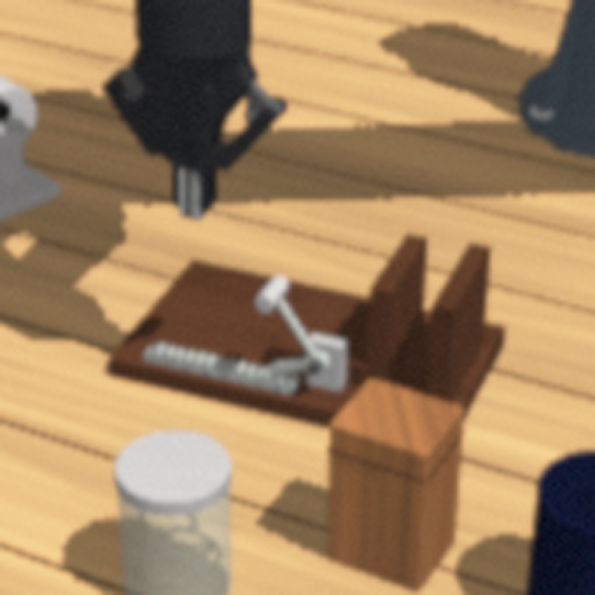

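>>> carry_out --motion '[{"linear": [0.03,0,0],"twist": 0},{"linear": [0.03,0,0],"twist": 0},{"linear": [0,0,0],"twist": 0}]'

```text
clock: 4.22
tcp_pos: [579.9, -134.0, 83.1]
tool_rot: [1.256, 1.541, -0.208]
contact_force: [0.3, -0.2, 0.2]
opening: 0.0
```

Run:
```python
from m import *
plan(fromH(-45,-63),82,HX)
holder('scene','s4');crop('s4',(230,150,400,320),3.5)
```

```text
t 4.22 tcp [ 579.9 -134.    83.1] H [-56.7 -64.9  83.1] F [ 0.3 -0.2  0.2] open 0.0
tool delta mm [  1.   -1.8 -11.8]
twist options -179.5 0.5 j6 1.04
jaw 114 [ 60.6 -34.8  97. ] [ 77.9  34.7 105. ] [ 6.960e+01 -1.000e-01  1.022e+02]
fix 116 [106.2 -34.7  97.8] [123.4  34.2 105.7] [115.7   0.4 102.3]
knob 199 [-69.9 -81.   70.7] [121.4 -48.3 112. ] [-25.2 -68.1  97.8]
brk 60 [ 20.4 -75.   48.3] [123.9 -48.   58.7] [ 34.2 -59.   52.6]
```

View pics/s4c.png

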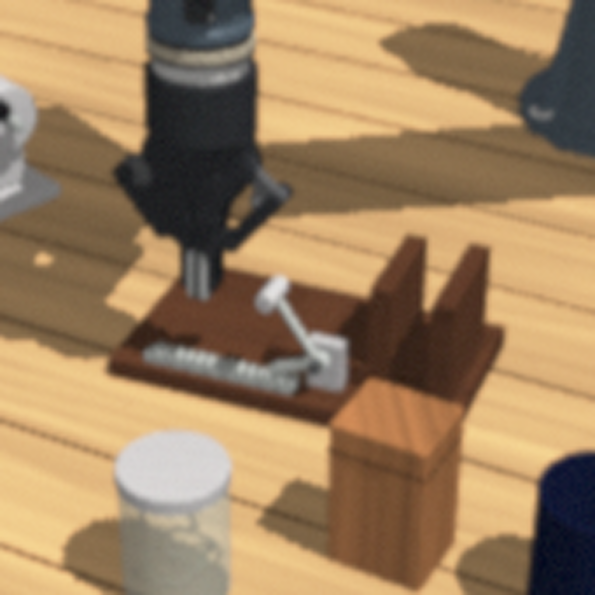

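>>> carry_out --motion '[{"linear": [0,-0.002,-0.012],"twist": 0},{"linear": [0,0,-0.012],"twist": 0},{"linear": [0,0,-0.008],"twist": 0},{"linear": [0,0,-0.008],"twist": 0}]'

```text
clock: 4.78
tcp_pos: [577.6, -93.8, 88.8]
tool_rot: [1.157, 1.528, -0.305]
contact_force: [0.5, -0.7, 1.1]
opening: 0.4
```

Run:
```python
from m import *
plan(fromH(20,-63),82,HX)
snap('scene','s5');crop('s5',(230,150,400,320),3.5)
```

```text
t 4.78 tcp [577.6 -93.8  88.8] H [-16.5 -66.5  88.8] F [ 0.5 -0.7  1.1] open 0.4
tool delta mm [  6.1  -3.4 -36.6]
twist options -179.4 0.6 j6 1.11
```

View pics/s5c.png

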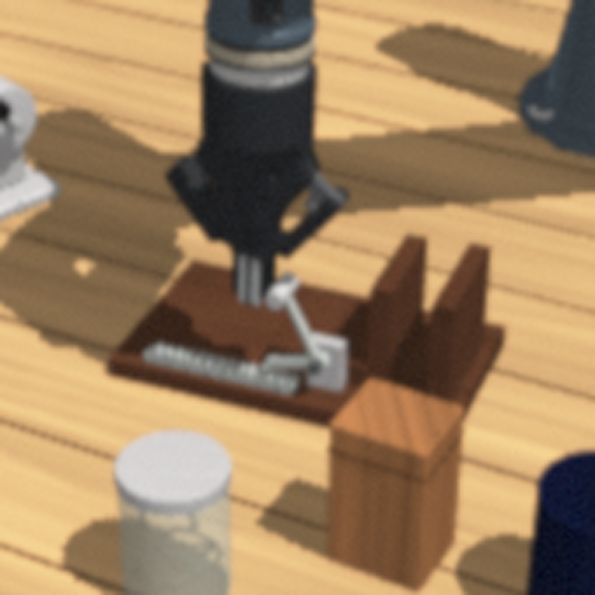

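>>> carry_out --motion '[{"linear": [0.004,-0.001,-0.01],"twist": 0},{"linear": [0.003,-0.001,-0.01],"twist": 0},{"linear": [0.002,-0.001,-0.01],"twist": 0},{"linear": [0.002,-0.001,-0.008],"twist": 0},{"linear": [0,0,0],"twist": 0}]'

```text
clock: 5.45
tcp_pos: [567.3, -50.1, 75.2]
tool_rot: [1.245, 1.533, -0.217]
contact_force: [-1.6, 4.9, 1.8]
opening: 0.3
```

Run:
```python
from m import *
plan(fromH(20,-63),82,HX)
holder('scene','s6');crop('s6',(230,150,400,320),3.5)
```

```text
t 5.45 tcp [567.3 -50.1  75.2] H [ 28.  -60.6  75.2] F [-1.6  4.9  1.8] open 0.3
tool delta mm [-6.6  2.6  8.1]
twist options -179.4 0.6 j6 1.17
jaw 109 [ 60.7 -34.7  97.3] [ 77.3  34.3 105.8] [ 69.8  -0.2 102.3]
fix 115 [106.4 -34.5  97.5] [123.5  32.6 105.8] [115.8  -0.8 102.1]
knob 230 [ 14.3 -80.6  70.1] [114.4 -48.1 111.8] [ 47.2 -66.4  90.8]
brk 54 [ 25.6 -73.1  48.5] [ 50.6 -48.   59.2] [ 35.6 -61.5  54.4]
```

View pics/s6c.png

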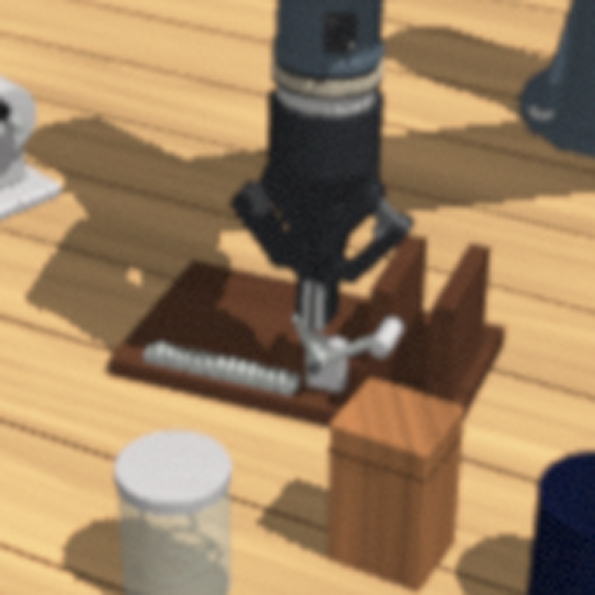

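>>> carry_out --motion '[{"linear": [-0.03,0,0.002],"twist": 0},{"linear": [-0.045,0,0],"twist": 0},{"linear": [0,-0.03,-0.02],"twist": 0},{"linear": [0,-0.03,-0.02],"twist": 0.6},{"linear": [0,0,0],"twist": 0}]' --hand 0.3

```text
clock: 6.12
tcp_pos: [501.4, -19.9, 150.2]
tool_rot: [1.24, 1.529, -0.236]
contact_force: [-0.2, -0.3, 0.4]
opening: 29.9
```

Run:
```python
from m import *
plan(fromH(67.2,0),130,HX)
holder('top','t7');holder('scene','s7');crop('s7',(230,150,400,320),3.5)
print(Rot.from_euler('xyz',arm.get_state()['tool_rot']).as_matrix().round(3))
```

```text
t 6.12 tcp [501.4 -19.9 150.2] H [ 64.5   2.  150.2] F [-0.2 -0.3  0.4] open 29.9
tool delta mm [20.2  1.2 -3. ]
twist options 179.8 -0.2 j6 1.21
knob 99 [ 14.5 -78.6  71.7] [ 88.1 -52.   89.5] [ 65.6 -64.8  82.3]
brk 52 [ 17.1 -71.6  48.7] [ 47.2 -48.2  59.9] [ 33.  -58.4  53.8]
jaw 109 [ 60.2 -34.1  97.1] [ 77.6  34.8 105.6] [ 69.5   0.4 102.2]
fix 113 [105.7 -34.8  97.6] [123.4  34.8 105.8] [115.4  -1.2 102.6]
knob 102 [ 16.1 -81.7  70.1] [ 89.9 -49.6  88.5] [ 64.1 -66.6  80.5]
brk 56 [ 23.1 -74.1  48.1] [110.8 -48.1  59.9] [ 36.7 -61.9  54.2]
[[ 0.045  0.995  0.094]
 [-0.011  0.095 -0.995]
 [-0.999  0.044  0.015]]
```

View pics/s7c.png

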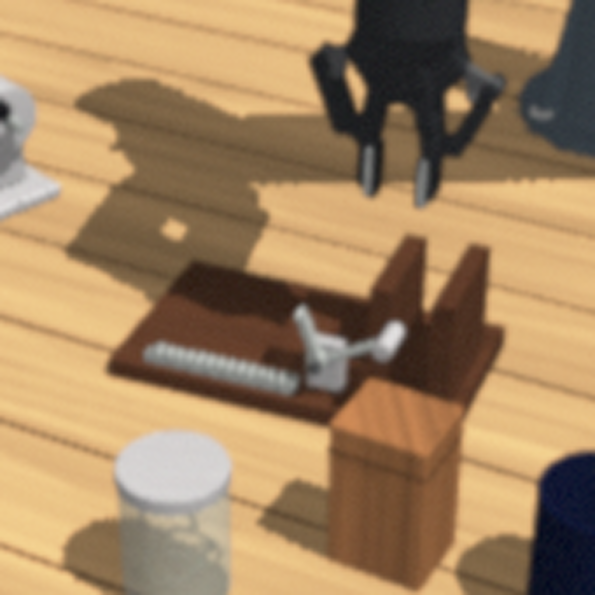

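>>> carry_out --motion '[{"linear": [0.01,-0.001,-0.004],"twist": 0},{"linear": [0.03,0,0],"twist": 0},{"linear": [0,0,0],"twist": 0}]'

```text
clock: 6.6
tcp_pos: [509.4, -19.5, 108.9]
tool_rot: [1.232, 1.52, -0.246]
contact_force: [0.1, 0.3, -0.7]
opening: 29.9
```

Run:
```python
from m import *
plan(fromH(67.2,0),80,HX)
```

```text
t 6.6 tcp [509.4 -19.5 108.9] H [ 64.1  -6.  108.9] F [ 0.1  0.3 -0.7] open 29.9
tool delta mm [28.5 -7.4 -3.5]
twist options 179.7 -0.3 j6 1.22
```

>>> carry_out --motion '[{"linear": [0,-0.008,-0.004],"twist": 0},{"linear": [0,0,0],"twist": 0}]'

```text
clock: 6.85
tcp_pos: [501.2, -16.4, 108.7]
tool_rot: [1.232, 1.519, -0.246]
contact_force: [-0.9, 0.2, 0.7]
opening: 29.9
```

Run:
```python
from m import *
plan(fromH(67.2,0),80,HX);print(arm.get_state()['tool_rot'],arm.get_state()['qd'].round(3))
```

```text
t 6.85 tcp [501.2 -16.4 108.7] H [ 68.1   1.8 108.7] F [-0.9  0.2  0.7] open 29.9
tool delta mm [28.8  0.4  0.4]
twist options 179.7 -0.3 j6 1.22
[ 1.23220451  1.51911447 -0.24569052] [-0.002 -0.002 -0.038  0.001 -0.016  0.002]
```

>>> carry_out --motion '[{"linear": [0.015,0,0],"twist": 0},{"linear": [0.014,0,0],"twist": 0},{"linear": [0,0,0],"twist": 0}]'

```text
clock: 7.22
tcp_pos: [503.7, -16.9, 78.9]
tool_rot: [1.231, 1.516, -0.247]
contact_force: [-0.8, -0.6, 0.5]
opening: 30.0
```

Run:
```python
from m import *
plan(fromH(67.2,0),80,HX);print(arm.get_state()['tool_rot'])
snap('scene','s8');crop('s8',(230,150,400,320),3.5)
```

```text
t 7.22 tcp [503.7 -16.9  78.9] H [67.3 -0.6 78.9] F [-0.8 -0.6  0.5] open 30.0
tool delta mm [-1.2 -0.6  0.1]
twist options 179.7 -0.3 j6 1.22
[ 1.23122133  1.51623015 -0.24653598]
```

View pics/s8c.png

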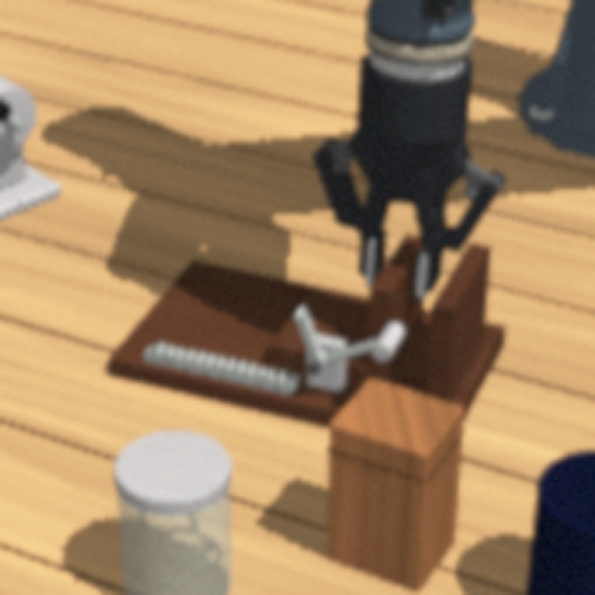

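>>> carry_out --motion '[{"linear": [0,0,0],"twist": 0},{"linear": [0,0,0],"twist": 0},{"linear": [0,0,0],"twist": 0}]' --hand 1 --squeeze 30

```text
clock: 7.65
tcp_pos: [504.1, -17.0, 79.5]
tool_rot: [1.234, 1.515, -0.244]
contact_force: [1.4, -1.8, -2.0]
opening: 15.5
```

>>> carry_out --motion '[{"linear": [0,0,0.012],"twist": 0},{"linear": [0,0,0.012],"twist": 0},{"linear": [0,0,0.012],"twist": 0},{"linear": [0,0,0.012],"twist": 0}]'

```text
clock: 8.15
tcp_pos: [509.0, -66.0, 79.5]
tool_rot: [1.277, 1.516, -0.201]
contact_force: [2.9, 3.7, -6.9]
opening: 15.7
```

Run:
```python
from m import *
plan(fromH(-18,0),80,HX);print(arm.get_state()['tool_rot'])
holder('scene','s9')
```

```text
t 8.15 tcp [509.  -66.   79.5] H [17.9 -1.  79.5] F [ 2.9  3.7 -6.9] open 15.7
tool delta mm [ 0.  -0.8 35.9]
twist options 179.7 -0.3 j6 1.11
[ 1.27687829  1.51599045 -0.20078562]
jaw 125 [ -0.2 -34.2  97.6] [ 41.5  29.7 107.9] [ 20.7  -8.5 102.8]
fix 111 [105.8 -34.9  97.2] [123.8  34.6 105.6] [ 1.154e+02 -1.000e-01  1.025e+02]
knob 100 [-34.7 -83.2  70.2] [119.9 -48.1  88.2] [ 15.5 -66.6  81. ]
brk 53 [-24.8 -74.7  49. ] [  3.6 -48.3  59.5] [-13.8 -61.2  54.2]
```

Jaw is travelling with the grip and the pawl is staying flipped.

>>> carry_out --motion '[{"linear": [0,0,0.012],"twist": 0},{"linear": [0,0,0.012],"twist": 0},{"linear": [0,0,0.008],"twist": 0},{"linear": [0,0,0.005],"twist": 0}]'

```text
clock: 8.7
tcp_pos: [512.4, -101.9, 79.4]
tool_rot: [1.435, 1.518, -0.049]
contact_force: [11.5, 33.6, -0.8]
opening: 15.4
```

Run:
```python
from m import *
plan(fromH(-18,0),80,HX);print(arm.get_state()['tool_rot'])
```

```text
t 8.7 tcp [ 512.4 -101.9   79.4] H [-18.1  -0.8  79.4] F [11.5 33.6 -0.8] open 15.4
tool delta mm [-0.6 -0.8 -0.1]
twist options 179.3 -0.7 j6 1.04
[ 1.43525529  1.51820892 -0.04924487]
```

>>> carry_out --motion '[{"linear": [0,0,0],"twist": 0}]'

```text
clock: 8.82
tcp_pos: [512.5, -101.3, 79.5]
tool_rot: [1.436, 1.518, -0.046]
contact_force: [2.4, -3.1, -7.2]
opening: 15.4
```

>>> carry_out --motion '[{"linear": [0,0,0],"twist": 0},{"linear": [0,0,0],"twist": 0},{"linear": [-0.04,0,0],"twist": 0},{"linear": [-0.06,0,0],"twist": 0},{"linear": [-0.06,0,0],"twist": 0}]' --hand 0.2

```text
clock: 9.45
tcp_pos: [500.8, -103.3, 240.7]
tool_rot: [1.425, 1.528, -0.059]
contact_force: [1.3, -0.9, -1.1]
opening: 34.3
```

Run:
```python
from m import *
print(arm.get_state()['tool_rot'])
holder('top','t10');holder('scene','s10');crop('s10',(230,150,400,320),3.5)
z=np.load('pics/top0.npz');
t=np.array([509.8,292.7]);a=np.radians(4.88);plan(t,200,[-np.cos(a),-np.sin(a)])
```

```text
[ 1.42542938  1.52842279 -0.0591241 ]
fix 211 [105.1 -34.7  97.1] [121.   34.9 107.5] [1.130e+02 1.000e-01 1.022e+02]
knob 105 [-70.8 -78.6  71.4] [  3.6 -49.   89.1] [-18.5 -63.2  82.5]
brk 2 [-56.5 -72.8  49.3] [-53.8 -72.7  51.3] [-55.2 -72.8  50.3]
jaw 108 [-25.  -34.9  97. ] [ -6.6  34.6 105.5] [-15.   -0.4 102.1]
fix 111 [106.2 -34.7  97.2] [123.3  34.  105.7] [115.7  -0.6 102.4]
knob 100 [-68.1 -80.8  70.3] [123.  -48.8  97. ] [-17.7 -66.2  81. ]
brk 50 [-58.7 -74.6  49. ] [-31.1 -48.4  59.4] [-48.7 -61.8  54.1]
t 9.55 tcp [ 505.1 -105.   246. ] H [-20.5   6.7 246. ] F [ 0.5 -0.2 -0.7] open 33.6
tool delta mm [  42.6   36.6 -396.5]
twist options 90.1 -89.9 j6 1.04
```

View pics/s10c.png

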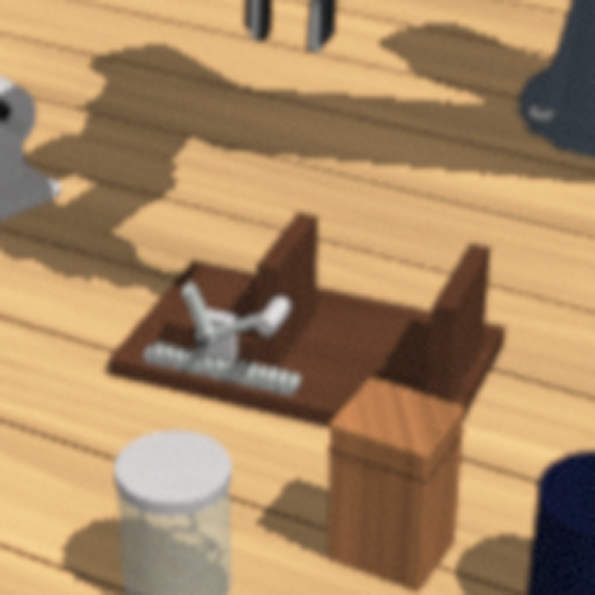

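>>> carry_out --motion '[{"linear": [0,0,0],"twist": -10},{"linear": [0,0,0],"twist": -10},{"linear": [0,0,0],"twist": -10},{"linear": [0,0,0],"twist": -10},{"linear": [0,0,0],"twist": -10},{"linear": [0,0,0],"twist": -10},{"linear": [0,0,0],"twist": -10},{"linear": [0,0,0],"twist": -10},{"linear": [0,0,0],"twist": -9},{"linear": [0,0,0],"twist": 0}]' --hand -1

```text
clock: 10.8
tcp_pos: [499.4, -110.3, 245.5]
tool_rot: [-0.404, 1.515, -0.292]
contact_force: [-0.7, 0.1, -0.4]
opening: 85.1
```

```bash
cat >> m.py <<'E'
BX=np.array([509.8,292.7]);BA=np.radians(4.88);BD=[np.cos(BA),np.sin(BA)]
def tilt():
    s=arm.get_state();R=Rot.from_euler('xyz',s['tool_rot']).as_matrix();print('tool x lean deg (world x,y)',np.degrees(R[:2,0]).round(2),'j',s['joint_positions'].round(3))
E
python3 - <<'E'
from m import *
plan(BX,220,BD);tilt()
E
```

```text
t 10.8 tcp [ 499.4 -110.3  245.5] H [-25.2  12.9 245.5] F [-0.7  0.1 -0.4] open 85.1
tool delta mm [ 19.6 399.8  54.3]
twist options 1.5 -178.5 j6 -0.56
tool x lean deg (world x,y) [ 3.04 -0.91] j [-0.441  0.335  1.736  0.01   1.016 -0.558]
```

>>> carry_out --motion '[{"linear": [0,0.05,0.007],"twist": 1.5},{"linear": [0,0.05,0.007],"twist": 0},{"linear": [0,0.05,0.007],"twist": 0},{"linear": [0,0.05,0.007],"twist": 0},{"linear": [0,0.05,0.007],"twist": 0},{"linear": [0,0.05,0.007],"twist": 0},{"linear": [0,0.05,0.007],"twist": 0},{"linear": [0,0.02,0],"twist": 0},{"linear": [0,0,0],"twist": 0}]'

```text
clock: 11.92
tcp_pos: [522.2, 268.8, 238.2]
tool_rot: [-0.415, 1.512, -0.364]
contact_force: [-0.0, -0.3, 0.0]
opening: 85.4
```

Run:
```python
from m import *
plan(BX,220,BD);tilt()
```

```text
t 11.93 tcp [522.2 268.8 238.2] H [349.8 -47.2 238.2] F [-0.  -0.3  0. ] open 85.4
tool delta mm [ 17.   24.9 -12.2]
twist options -2.0 178.0 j6 0.27
tool x lean deg (world x,y) [ 3.16 -1.2 ] j [ 0.304  0.454  1.551 -0.041  1.09   0.271]
```

>>> carry_out --motion '[{"linear": [-0.06,0.025,-0.012],"twist": -2},{"linear": [0,0,0],"twist": 0}]'

```text
clock: 12.18
tcp_pos: [506.7, 291.0, 293.9]
tool_rot: [-0.491, 1.512, -0.41]
contact_force: [0.8, -0.4, 0.4]
opening: 85.3
```

Run:
```python
from m import *
plan(BX,220,BD);tilt()
```

```text
t 12.18 tcp [506.7 291.  293.9] H [373.5 -33.9 293.9] F [ 0.8 -0.4  0.4] open 85.3
tool delta mm [73.9  3.5 -0.6]
twist options -0.2 179.8 j6 0.28
tool x lean deg (world x,y) [ 3.07 -1.33] j [ 0.351  0.392  1.487 -0.043  1.221  0.283]
```

>>> carry_out --motion '[{"linear": [0.03,0,0],"twist": 0},{"linear": [0,0,0],"twist": 0}]'

```text
clock: 12.42
tcp_pos: [508.4, 287.4, 263.5]
tool_rot: [-0.51, 1.512, -0.434]
contact_force: [-0.0, 0.6, 0.3]
opening: 85.7
```

Run:
```python
from m import *
plan(BX,220,BD);tilt()
```

```text
t 12.43 tcp [508.4 287.4 263.5] H [369.7 -35.2 263.5] F [-0.   0.6  0.3] open 85.7
tool delta mm [43.4  6.4 -0.4]
twist options -0.5 179.5 j6 0.29
tool x lean deg (world x,y) [ 3.07 -1.42] j [ 0.345  0.423  1.526 -0.045  1.151  0.286]
```

>>> carry_out --motion '[{"linear": [0.01,0,0],"twist": 0},{"linear": [0.01,0,0],"twist": 0},{"linear": [0.01,0,0],"twist": 0},{"linear": [0,0,0],"twist": 0}]'

```text
clock: 12.92
tcp_pos: [510.9, 284.8, 232.2]
tool_rot: [-0.515, 1.511, -0.442]
contact_force: [0.1, -1.3, 0.1]
opening: 85.4
```

Run:
```python
from m import *
plan(BX,220,BD);tilt()
```

```text
t 12.93 tcp [510.9 284.8 232.2] H [366.8 -37.5 232.2] F [ 0.1 -1.3  0.1] open 85.4
tool delta mm [11.9  8.4 -1.2]
twist options -0.7 179.3 j6 0.29
tool x lean deg (world x,y) [ 3.08 -1.46] j [ 0.339  0.459  1.561 -0.048  1.08   0.288]
```

>>> carry_out --motion '[{"linear": [-0.0625,0,0],"twist": 0},{"linear": [-0.0625,0,0],"twist": 0},{"linear": [-0.0625,0,0],"twist": 0},{"linear": [0,0,0],"twist": 0}]'

```text
clock: 13.42
tcp_pos: [501.4, 290.2, 423.6]
tool_rot: [-0.518, 1.512, -0.445]
contact_force: [-1.0, 1.0, -0.6]
opening: 85.2
```

Run:
```python
from m import *
plan(BX,220,BD);tilt()
```

```text
t 13.43 tcp [501.4 290.2 423.6] H [373.1 -28.5 423.6] F [-1.   1.  -0.6] open 85.2
tool delta mm [203.6   7.9  -1.9]
twist options -0.7 179.3 j6 0.28
tool x lean deg (world x,y) [ 3.06 -1.46] j [ 0.354  0.29   1.291 -0.042  1.52   0.282]
```

>>> carry_out --motion '[{"linear": [0.03,0,0],"twist": 0},{"linear": [0.03,0,0],"twist": 0},{"linear": [0.03,0,0],"twist": 0},{"linear": [0.03,0,0],"twist": 0},{"linear": [0.03,0,0],"twist": 0},{"linear": [0.03,0,0],"twist": 0},{"linear": [0,0,0],"twist": 0}]'

```text
clock: 14.3
tcp_pos: [509.2, 285.4, 236.2]
tool_rot: [-0.542, 1.513, -0.467]
contact_force: [-0.5, -0.5, 1.2]
opening: 85.2
```

Run:
```python
from m import *
plan(BX,220,BD);tilt()
```

```text
t 14.3 tcp [509.2 285.4 236.2] H [367.6 -35.8 236.2] F [-0.5 -0.5  1.2] open 85.2
tool delta mm [16.1  7.7  0.4]
twist options -0.7 179.3 j6 0.29
tool x lean deg (world x,y) [ 2.95 -1.49] j [ 0.341  0.454  1.557 -0.047  1.091  0.287]
```

Run:
```python
from m import *
plan(BX,62,BD)
```

```text
t 14.3 tcp [509.2 285.4 236.2] H [367.6 -35.8 236.2] F [-0.5 -0.5  1.2] open 85.2
tool delta mm [173.8  12.4  -7.4]
twist options -0.7 179.3 j6 0.29
```

>>> carry_out --motion '[{"linear": [0.04,0.012,-0.007],"twist": -0.7},{"linear": [0.04,0,0],"twist": 0},{"linear": [0,0,0],"twist": 0}]' --squeeze 25

```text
clock: 14.68
tcp_pos: [508.3, 296.4, 157.6]
tool_rot: [-0.466, 1.508, -0.379]
contact_force: [-0.5, 0.5, 1.2]
opening: 85.2
```

Run:
```python
from m import *
plan(BX,62,BD);tilt()
for n in('top','scene'): snap(n,n+'11')
crop('scene11',(400,180,540,310),4.5)
```

```text
t 14.68 tcp [508.3 296.4 157.6] H [378.7 -36.  157.6] F [-0.5  0.5  1.2] open 85.2
tool delta mm [95.6 -1.1 -4.2]
twist options 0.1 -179.9 j6 0.3
tool x lean deg (world x,y) [ 3.35 -1.33] j [ 0.36   0.559  1.626 -0.054  0.911  0.305]
```

View pics/scene11c.png

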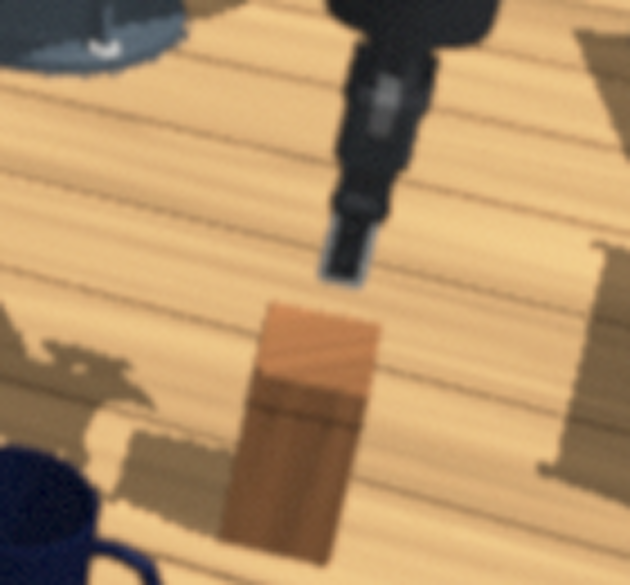

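>>> carry_out --motion '[{"linear": [0.02,-0.001,-0.004],"twist": 0},{"linear": [0,0,0],"twist": 0}]'

```text
clock: 15.02
tcp_pos: [511.2, 296.9, 145.4]
tool_rot: [-0.318, 1.495, -0.231]
contact_force: [-0.2, -0.3, 0.1]
opening: 85.4
```

Run:
```python
from m import *
plan(BX,60,BD)
```

```text
t 15.03 tcp [511.2 296.9 145.4] H [378.8 -38.9 145.4] F [-0.2 -0.3  0.1] open 85.4
tool delta mm [85.2 -2.  -7.9]
twist options 0.0 -180.0 j6 0.31
```

>>> carry_out --motion '[{"linear": [-0.03,0,0.03],"twist": 0},{"linear": [0,0,0],"twist": 0}]'

```text
clock: 15.28
tcp_pos: [541.6, 301.1, 183.1]
tool_rot: [-0.267, 1.488, -0.18]
contact_force: [0.5, -0.5, 0.9]
opening: 85.1
```

Run:
```python
from m import *
plan(BX,60,BD);tilt();arm.snapshot('top');tilt();arm.snapshot('top');tilt()
plan(BX,60,BD)
```

```text
t 15.28 tcp [541.6 301.1 183.1] H [380.1 -69.7 183.1] F [ 0.5 -0.5  0.9] open 85.1
tool delta mm [120.2  -3.  -42.2]
twist options 0.1 -179.9 j6 0.29
tool x lean deg (world x,y) [ 4.65 -0.85] j [ 0.347  0.554  1.543 -0.05   0.973  0.287]
tool x lean deg (world x,y) [ 4.28 -0.97] j [ 0.348  0.555  1.548 -0.05   0.974  0.287]
tool x lean deg (world x,y) [ 4.06 -1.04] j [ 0.348  0.556  1.551 -0.05   0.974  0.287]
t 15.38 tcp [536.5 299.8 179.3] H [379.3 -64.4 179.3] F [-0.6  0.  -0.7] open 85.5
tool delta mm [117.2  -1.9 -35.4]
twist options 0.1 -179.9 j6 0.29
```

>>> carry_out --motion '[{"linear": [0,0,-0.03],"twist": 0}]'

```text
clock: 15.5
tcp_pos: [507.4, 297.1, 177.4]
tool_rot: [-0.326, 1.496, -0.239]
contact_force: [-0.9, 0.1, -0.7]
opening: 85.4
```

Run:
```python
from m import *
plan(BX,60,BD);tilt();arm.snapshot('top');tilt();arm.snapshot('top');tilt()
plan(BX,60,BD)
```

```text
t 15.5 tcp [507.4 297.1 177.4] H [379.4 -35.2 177.4] F [-0.9  0.1 -0.7] open 85.4
tool delta mm [117.3  -1.8  -6.3]
twist options 0.0 -180.0 j6 0.3
tool x lean deg (world x,y) [ 4.15 -1.01] j [ 0.361  0.526  1.622 -0.052  0.933  0.305]
tool x lean deg (world x,y) [ 3.58 -1.18] j [ 0.364  0.523  1.632 -0.052  0.936  0.305]
tool x lean deg (world x,y) [ 3.67 -1.17] j [ 0.363  0.525  1.629 -0.052  0.936  0.304]
t 15.6 tcp [501.7 296.3 176.2] H [379.2 -29.4 176.2] F [ 0.1 -0.3 -0.7] open 85.4
tool delta mm [116.6  -1.3   0.5]
twist options 0.2 -179.8 j6 0.3
```

>>> carry_out --motion '[{"linear": [0,0,0],"twist": 0}]'

```text
clock: 15.72
tcp_pos: [501.4, 296.4, 176.2]
tool_rot: [-0.399, 1.504, -0.309]
contact_force: [-0.5, -0.8, 0.3]
opening: 85.8
```

Run:
```python
from m import *
tilt();arm.snapshot('top');tilt();arm.snapshot('top');tilt()
```

```text
tool x lean deg (world x,y) [ 3.66 -1.17] j [ 0.364  0.524  1.63  -0.052  0.936  0.304]
tool x lean deg (world x,y) [ 3.59 -1.19] j [ 0.364  0.525  1.63  -0.052  0.936  0.304]
tool x lean deg (world x,y) [ 3.63 -1.18] j [ 0.364  0.525  1.629 -0.052  0.936  0.304]
```

>>> carry_out --motion '[{"linear": [0.04,-0.001,0],"twist": 0}]'

```text
clock: 15.95
tcp_pos: [507.7, 295.9, 138.7]
tool_rot: [-0.323, 1.496, -0.234]
contact_force: [0.7, 0.7, 0.2]
opening: 85.2
```

Run:
```python
from m import *
tilt();arm.snapshot('top');tilt();arm.snapshot('top');tilt()
plan(BX,60,BD)
```

```text
tool x lean deg (world x,y) [ 4.14 -0.99] j [ 0.359  0.581  1.654 -0.055  0.846  0.305]
tool x lean deg (world x,y) [ 3.39 -1.28] j [ 0.358  0.59   1.66  -0.056  0.844  0.305]
tool x lean deg (world x,y) [ 3.23 -1.34] j [ 0.358  0.588  1.66  -0.055  0.849  0.305]
t 16.05 tcp [502.3 293.3 132.8] H [376.2 -29.7 132.8] F [-0.8 -0.4  0.2] open 85.5
tool delta mm [73.1  0.8  3.5]
twist options 0.1 -179.9 j6 0.31
```

>>> carry_out --motion '[{"linear": [-0.05,0,0],"twist": 0}]'

```text
clock: 16.18
tcp_pos: [497.3, 293.3, 179.5]
tool_rot: [-0.614, 1.517, -0.526]
contact_force: [0.8, 0.8, -0.2]
opening: 85.4
```

```bash
cat > st.py <<'E'
from m import *
import sys
for i in range(3): arm.snapshot('top')
tilt();plan(BX,60,BD)
E
python3 st.py
```

```text
tool x lean deg (world x,y) [ 3.6 -1.2] j [ 0.362  0.511  1.62  -0.051  0.959  0.302]
t 16.32 tcp [501.8 295.4 186. ] H [378.3 -29.5 186. ] F [ 0.2 -0.8 -0.3] open 85.6
tool delta mm [ 1.262e+02 -1.000e-01  0.000e+00]
twist options 0.1 -179.9 j6 0.3
```

>>> carry_out --motion '[{"linear": [0.05,0,0],"twist": 0}]'

```text
clock: 16.45
tcp_pos: [508.7, 295.9, 139.8]
tool_rot: [-0.314, 1.495, -0.226]
contact_force: [0.9, -0.6, -0.3]
opening: 85.4
```

```bash
python3 st.py
```

```text
tool x lean deg (world x,y) [ 3.24 -1.33] j [ 0.358  0.587  1.657 -0.055  0.853  0.305]
t 16.6 tcp [503.  293.5 134.1] H [376.3 -30.4 134.1] F [ 0.6 -0.7  0.5] open 85.9
tool delta mm [74.4  0.7  2.7]
twist options 0.1 -179.9 j6 0.31
```

>>> carry_out --motion '[{"linear": [-0.06,0,0],"twist": 0},{"linear": [0.06,0,0],"twist": 0}]'

```text
clock: 16.85
tcp_pos: [508.8, 295.9, 144.0]
tool_rot: [-0.319, 1.496, -0.231]
contact_force: [2.0, 0.8, -1.2]
opening: 85.7
```

```bash
python3 st.py
```

```text
tool x lean deg (world x,y) [ 2.21 -1.72] j [ 0.357  0.592  1.662 -0.055  0.863  0.305]
t 17.0 tcp [497.2 291.  130.1] H [374.4 -24.4 130.1] F [-0.5 -0.1  0.6] open 85.4
tool delta mm [70.4  2.9 10.2]
twist options 0.1 -179.9 j6 0.3
```

>>> carry_out --motion '[{"linear": [-0.06,0,0],"twist": 0},{"linear": [0.05,0,0],"twist": 0}]'

```text
clock: 17.25
tcp_pos: [501.2, 293.3, 147.9]
tool_rot: [-0.558, 1.514, -0.47]
contact_force: [0.6, 0.8, -0.5]
opening: 85.5
```

```bash
python3 st.py
```

```text
tool x lean deg (world x,y) [ 1.29 -2.07] j [ 0.358  0.581  1.659 -0.054  0.894  0.304]
t 17.4 tcp [491.5 289.1 137. ] H [373.  -18.5 137. ] F [-0.8  0.   0.5] open 85.4
tool delta mm [77.2  4.9 17.1]
twist options 0.1 -179.9 j6 0.3
```

>>> carry_out --motion '[{"linear": [-0.05,0,0.01],"twist": 0},{"linear": [0.05,0.003,0.008],"twist": 0}]'

```text
clock: 17.65
tcp_pos: [512.8, 295.4, 144.3]
tool_rot: [-0.873, 1.525, -0.786]
contact_force: [1.0, 0.9, -0.8]
opening: 85.5
```

```bash
python3 st.py
```

```text
tool x lean deg (world x,y) [ 0.37 -2.41] j [ 0.355  0.603  1.619 -0.052  0.93   0.298]
t 17.8 tcp [503.4 291.6 134.3] H [374.4 -30.7 134.3] F [-0.7  0.3  0.3] open 85.2
tool delta mm [74.2  3.6  6.2]
twist options 0.1 -179.9 j6 0.3
```

>>> carry_out --motion '[{"linear": [0.005,0.004,0.006],"twist": 0}]'

```text
clock: 17.92
tcp_pos: [509.2, 296.1, 130.6]
tool_rot: [-1.488, 1.528, -1.4]
contact_force: [0.7, 0.1, 0.0]
opening: 85.3
```

```bash
python3 st.py
```

```text
tool x lean deg (world x,y) [ 0.45 -2.38] j [ 0.359  0.617  1.602 -0.052  0.931  0.302]
t 18.07 tcp [509.7 296.4 130. ] H [378.5 -37.4 130. ] F [-0.4 -0.2 -1.2] open 85.5
tool delta mm [70.1 -0.7 -0.5]
twist options 0.2 -179.8 j6 0.3
```

>>> carry_out --motion '[{"linear": [0.025,0,0],"twist": 0}]'

```text
clock: 18.2
tcp_pos: [511.8, 296.3, 107.5]
tool_rot: [-1.324, 1.529, -1.236]
contact_force: [0.3, -0.0, -0.6]
opening: 85.2
```

```bash
python3 st.py
```

```text
tool x lean deg (world x,y) [ 0.34 -2.42] j [ 0.357  0.653  1.619 -0.054  0.879  0.303]
t 18.35 tcp [509.1 295.1 104.9] H [377.2 -36.7 104.9] F [-0.2 -0.3  0.6] open 85.3
tool delta mm [44.9 -0.5  0.4]
twist options 0.2 -179.8 j6 0.3
```

>>> carry_out --motion '[{"linear": [0.022,0,0],"twist": 0}]'

```text
clock: 18.48
tcp_pos: [511.2, 295.0, 85.2]
tool_rot: [-1.388, 1.529, -1.3]
contact_force: [-0.2, 0.0, -0.8]
opening: 85.4
```

```bash
python3 st.py
```

```text
tool x lean deg (world x,y) [ 0.27 -2.44] j [ 0.355  0.686  1.632 -0.056  0.836  0.305]
t 18.62 tcp [508.8 294.   83.1] H [376.2 -36.3  83.1] F [ 1.  -0.4  0.8] open 85.4
tool delta mm [23.2 -0.4  0.8]
twist options 0.2 -179.8 j6 0.31
```

>>> carry_out --motion '[{"linear": [0.022,0,0],"twist": 0}]'

```text
clock: 18.75
tcp_pos: [511.2, 294.1, 63.7]
tool_rot: [-1.406, 1.529, -1.318]
contact_force: [0.7, -0.1, -0.6]
opening: 85.4
```

```bash
python3 st.py;python3 - <<'E'
from m import *
snap('scene','s12');crop('s12',(400,180,540,310),4.5)
E
```

```text
tool x lean deg (world x,y) [ 0.23 -2.46] j [ 0.354  0.719  1.641 -0.059  0.793  0.307]
t 18.9 tcp [508.8 293.   61.6] H [375.3 -36.1  61.6] F [-0.5 -0.8  0.1] open 85.4
tool delta mm [ 1.6 -0.4  1. ]
twist options 0.2 -179.8 j6 0.31
```

View pics/s12c.png

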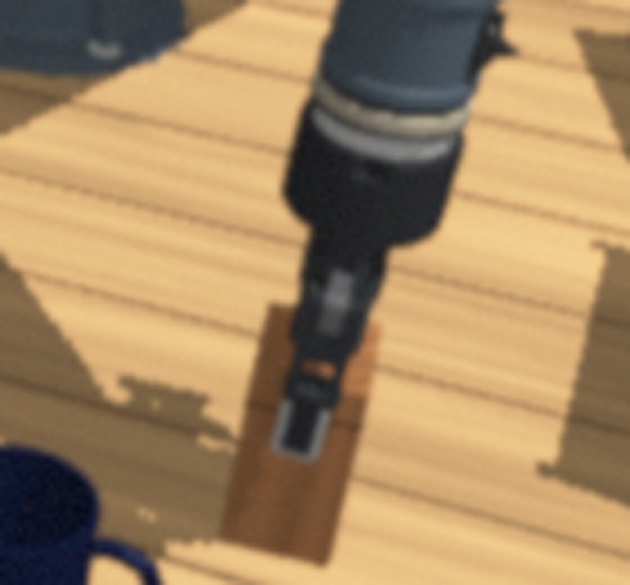

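>>> carry_out --motion '[{"linear": [0,0,0],"twist": 0},{"linear": [0,0,0],"twist": 0},{"linear": [0,0,0],"twist": 0},{"linear": [0,0,0],"twist": 0}]' --hand 1 --squeeze 35

```text
clock: 19.45
tcp_pos: [509.7, 293.7, 63.8]
tool_rot: [-1.487, 1.529, -1.399]
contact_force: [-0.6, -0.0, -3.1]
opening: 65.6
```

```bash
python3 st.py
```

```text
tool x lean deg (world x,y) [ 0.41 -2.39] j [ 0.354  0.716  1.64  -0.058  0.794  0.307]
t 19.6 tcp [509.8 293.7  63.7] H [375.8 -37.2  63.7] F [ 0.4 -0.8 -3.7] open 65.4
tool delta mm [ 3.8 -0.8 -0.1]
twist options 0.2 -179.8 j6 0.31
```

>>> carry_out --motion '[{"linear": [-0.03,0,0],"twist": 0}]'

```text
clock: 19.73
tcp_pos: [507.4, 294.0, 91.6]
tool_rot: [-1.638, 1.527, -1.55]
contact_force: [-0.4, 0.4, -2.5]
opening: 65.5
```

```bash
python3 st.py;python3 - <<'E'
from m import *
snap('scene','s13');crop('s13',(400,160,540,290),4.5)
E
```

```text
tool x lean deg (world x,y) [ 0.61 -2.31] j [ 0.356  0.668  1.624 -0.055  0.854  0.305]
t 19.88 tcp [510.8 295.4  94.8] H [377.4 -38.4  94.8] F [-0.4 -0.1 -3.6] open 66.0
tool delta mm [34.8 -1.2 -1.5]
twist options 0.2 -179.8 j6 0.3
```

View pics/s13c.png

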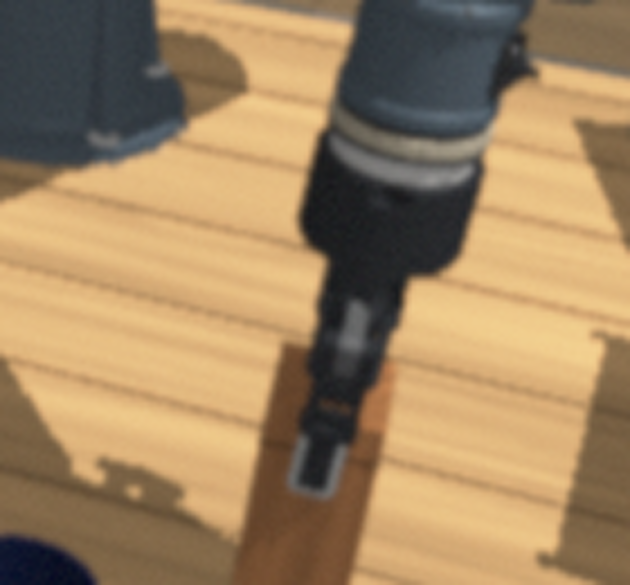

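>>> carry_out --motion '[{"linear": [-0.05,0,0],"twist": 0},{"linear": [-0.055,0,0],"twist": 0}]'

```text
clock: 20.18
tcp_pos: [504.6, 297.3, 192.9]
tool_rot: [-1.834, 1.523, -1.746]
contact_force: [1.0, 0.1, -3.1]
opening: 65.6
```

```bash
cat >> m.py <<'E'
PL=fromH(47.5,0)+np.array([0,1.0])
E
cat > sp.py <<'E'
from m import *
for i in range(3): arm.snapshot('top')
tilt();plan(PL,80,-HY)
E
python3 sp.py
```

```text
tool x lean deg (world x,y) [ 0.06 -2.52] j [ 0.363  0.529  1.547 -0.047  1.08   0.298]
t 20.32 tcp [507.1 298.4 195.8] H [380.8 -35.  195.8] F [ 0.  -0.1 -3.1] open 65.8
tool delta mm [ 130.4 -327.3  -31.1]
twist options -0.6 179.4 j6 0.3
```

>>> carry_out --motion '[{"linear": [0,-0.02,-0.002],"twist": 0},{"linear": [0,-0.032,-0.003],"twist": 0},{"linear": [0,-0.034,-0.003],"twist": 0},{"linear": [0,-0.034,-0.003],"twist": 0},{"linear": [0,-0.034,-0.003],"twist": 0},{"linear": [0,-0.034,-0.003],"twist": 0},{"linear": [0,-0.034,-0.003],"twist": 0},{"linear": [0,-0.034,-0.003],"twist": 0},{"linear": [0,-0.03,-0.003],"twist": 0},{"linear": [0,-0.015,-0.001],"twist": 0}]'

```text
clock: 21.58
tcp_pos: [486.9, -23.1, 188.1]
tool_rot: [-2.44, 1.5, -2.352]
contact_force: [1.7, 0.2, -3.3]
opening: 65.3
```

```bash
python3 sp.py
```

```text
tool x lean deg (world x,y) [-2.75 -2.86] j [-0.236  0.426  1.783 -0.073  0.969 -0.282]
t 21.73 tcp [487.8 -21.6 188.8] H [ 64.2  15.7 188.8] F [-0.1 -0.2 -2.9] open 65.6
tool delta mm [108.5 -10.6  21.6]
twist options -0.6 179.4 j6 -0.28
```

>>> carry_out --motion '[{"linear": [-0.02,-0.01,0.02],"twist": -0.6}]'

```text
clock: 21.85
tcp_pos: [506.0, -27.0, 206.3]
tool_rot: [-2.544, 1.497, -2.445]
contact_force: [0.7, -0.4, -4.1]
opening: 65.5
```

```bash
python3 sp.py
```

```text
tool x lean deg (world x,y) [-2.59 -2.88] j [-0.239  0.424  1.709 -0.069  1.041 -0.302]
t 22.0 tcp [510.8 -28.3 208.6] H [ 55.3  -6.5 208.6] F [-0.5  0.7 -3. ] open 66.1
tool delta mm [128.9  -0.9  -0. ]
twist options 0.1 -179.9 j6 -0.3
```

>>> carry_out --motion '[{"linear": [0.05,0,0],"twist": 0},{"linear": [-0.05,0,0],"twist": 0}]'

```text
clock: 22.25
tcp_pos: [503.5, -24.9, 196.3]
tool_rot: [-2.703, 1.487, -2.602]
contact_force: [-0.4, -0.3, -2.6]
opening: 65.7
```

```bash
python3 sp.py
```

```text
tool x lean deg (world x,y) [-2.03 -2.99] j [-0.235  0.421  1.708 -0.069  1.035 -0.3  ]
t 22.4 tcp [513.4 -26.8 210.3] H [ 56.5  -9.2 210.3] F [-0.8  0.4 -2.2] open 65.5
tool delta mm [130.8  -1.7  -3.8]
twist options 0.2 -179.8 j6 -0.3
```

>>> carry_out --motion '[{"linear": [0.06,0,-0.004],"twist": 0},{"linear": [-0.0625,0,-0.004],"twist": 0}]'

```text
clock: 22.65
tcp_pos: [496.9, -24.7, 191.1]
tool_rot: [-2.718, 1.486, -2.615]
contact_force: [0.2, -0.1, -2.7]
opening: 65.5
```

```bash
python3 sp.py
```

```text
tool x lean deg (world x,y) [-1.24 -3.17] j [-0.238  0.408  1.726 -0.069  1.017 -0.304]
t 22.8 tcp [509.2 -27.1 212.2] H [ 56.6  -5.1 212.2] F [-0.2 -0.  -3.1] open 65.8
tool delta mm [132.5  -1.1  -1.4]
twist options 0.3 -179.7 j6 -0.3
```

>>> carry_out --motion '[{"linear": [0.06,0,-0.004],"twist": 0},{"linear": [-0.0625,0,-0.004],"twist": 0}]'

```text
clock: 23.05
tcp_pos: [493.3, -25.6, 193.4]
tool_rot: [-2.563, 1.498, -2.459]
contact_force: [-0.8, -0.4, -2.7]
opening: 65.6
```

```bash
python3 sp.py
```

```text
tool x lean deg (world x,y) [-0.25 -3.4 ] j [-0.241  0.392  1.744 -0.07   0.996 -0.308]
t 23.2 tcp [505.3 -27.9 215.1] H [ 56.2  -1.1 215.1] F [ 0.7  0.2 -2.4] open 65.7
tool delta mm [135.3   0.2   0.4]
twist options 0.4 -179.6 j6 -0.31
```

>>> carry_out --motion '[{"linear": [0.06,0,-0.004],"twist": 0},{"linear": [-0.0625,0,-0.004],"twist": 0}]'

```text
clock: 23.45
tcp_pos: [490.0, -27.0, 197.4]
tool_rot: [-2.277, 1.509, -2.172]
contact_force: [-0.6, -0.5, -2.9]
opening: 65.7
```

```bash
python3 sp.py
```

```text
tool x lean deg (world x,y) [ 0.94 -3.69] j [-0.246  0.374  1.763 -0.071  0.973 -0.312]
t 23.6 tcp [501.5 -29.1 218.8] H [ 55.4   2.9 218.8] F [ 0.6 -0.1 -3. ] open 65.6
tool delta mm [139.    2.2   1.6]
twist options 0.4 -179.6 j6 -0.31
```

>>> carry_out --motion '[{"linear": [0.05,0.002,0.001],"twist": 0.4}]'

```text
clock: 23.72
tcp_pos: [506.3, -30.8, 173.9]
tool_rot: [-1.232, 1.495, -1.134]
contact_force: [0.6, 0.3, -3.6]
opening: 65.7
```

```bash
python3 sp.py
```

```text
tool x lean deg (world x,y) [ 0.78 -3.65] j [-0.247  0.45   1.815 -0.078  0.849 -0.295]
t 23.88 tcp [500.1 -29.5 169.4] H [ 55.2   4.3 169.4] F [-1.3 -0.3 -3. ] open 65.7
tool delta mm [89.7 -0.9  3.7]
twist options -0.0 180.0 j6 -0.29
```

>>> carry_out --motion '[{"linear": [0.04,0.001,0],"twist": 0}]'

```text
clock: 24.0
tcp_pos: [504.2, -31.8, 134.4]
tool_rot: [-1.289, 1.498, -1.19]
contact_force: [-0.1, 0.1, -3.1]
opening: 65.9
```

```bash
python3 sp.py
python3 - <<'E'
from m import *
holder('top','t14');snap('scene','s14');crop('s14',(230,150,400,320),3.5)
E
```

```text
tool x lean deg (world x,y) [ 0.75 -3.65] j [-0.25   0.515  1.849 -0.086  0.752 -0.286]
t 24.15 tcp [499.5 -30.8 130.9] H [ 53.9   5.  130.9] F [ 0.4  0.2 -3. ] open 65.5
tool delta mm [51.2 -2.1  4.7]
twist options -0.0 180.0 j6 -0.29
jaw 107 [-25.9 -35.   97.2] [-11.6  34.9 107.5] [-21.1   5.4 102.1]
knob 113 [-70.8 -78.6  70. ] [  3.4 -48.8  88.3] [-18.6 -62.9  82. ]
brk 52 [-65.8 -72.7  48.5] [-34.8 -48.   59.9] [-51.  -59.7  54.1]
```

View pics/s14c.png

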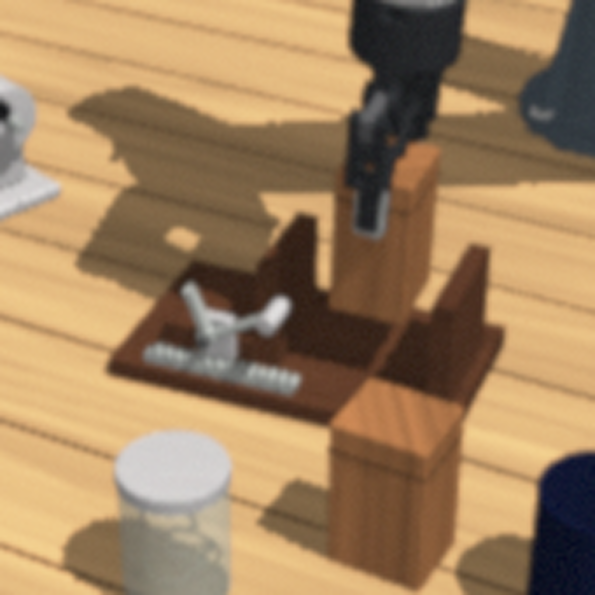

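>>> carry_out --motion '[{"linear": [0.02,-0.002,0.005],"twist": 0}]'

```text
clock: 24.38
tcp_pos: [509.4, -34.4, 115.5]
tool_rot: [-1.311, 1.499, -1.212]
contact_force: [1.0, 0.1, -3.0]
opening: 65.7
```

```bash
python3 sp.py
```

```text
tool x lean deg (world x,y) [ 1.12 -3.75] j [-0.252  0.552  1.845 -0.09   0.711 -0.284]
t 24.52 tcp [507.9 -34.2 113.6] H [ 49.7  -3.  113.6] F [ 0.1  0.1 -2.6] open 65.7
tool delta mm [33.5  1.1 -3.4]
twist options -0.0 180.0 j6 -0.28
```

>>> carry_out --motion '[{"linear": [0.015,0,0.001],"twist": 0}]'

```text
clock: 24.65
tcp_pos: [510.6, -35.4, 100.3]
tool_rot: [-1.321, 1.5, -1.223]
contact_force: [-0.2, 0.2, -3.1]
opening: 65.7
```

```bash
python3 sp.py
```

```text
tool x lean deg (world x,y) [ 1.05 -3.73] j [-0.253  0.581  1.852 -0.093  0.677 -0.28 ]
t 24.8 tcp [508.7 -35.   98.3] H [48.8 -3.8 98.3] F [ 0.1  0.7 -3.1] open 65.6
tool delta mm [18.2  0.9 -3.9]
twist options -0.0 180.0 j6 -0.28
```

>>> carry_out --motion '[{"linear": [0.01,0.001,-0.004],"twist": 0}]'

```text
clock: 24.92
tcp_pos: [505.7, -35.3, 88.5]
tool_rot: [-1.361, 1.502, -1.263]
contact_force: [0.2, 0.0, -3.6]
opening: 65.5
```

```bash
python3 sp.py
```

```text
tool x lean deg (world x,y) [ 0.91 -3.69] j [-0.256  0.597  1.868 -0.097  0.647 -0.277]
t 25.07 tcp [503.6 -34.8  87.4] H [49.5  1.3 87.4] F [ 0.5 -0.5 -3.1] open 65.8
tool delta mm [ 7.5 -0.5  1.3]
twist options -0.0 180.0 j6 -0.28
```

>>> carry_out --motion '[{"linear": [0.004,0,0.001],"twist": 0}]'

```text
clock: 25.2
tcp_pos: [505.0, -35.0, 83.5]
tool_rot: [-1.419, 1.504, -1.321]
contact_force: [0.6, 0.1, -3.3]
opening: 65.7
```

```bash
python3 sp.py
```

```text
tool x lean deg (world x,y) [ 0.89 -3.69] j [-0.255  0.606  1.868 -0.098  0.639 -0.276]
t 25.35 tcp [504.7 -35.   83.3] H [49.2  0.2 83.3] F [ 0.1 -0.  -3.2] open 65.7
tool delta mm [ 3.3 -0.5  0.3]
twist options -0.0 180.0 j6 -0.28
```

>>> carry_out --motion '[{"linear": [0.002,0,0],"twist": 0}]'

```text
clock: 25.48
tcp_pos: [505.0, -35.1, 81.4]
tool_rot: [-1.424, 1.504, -1.326]
contact_force: [-0.1, -0.4, -3.4]
opening: 65.4
```

```bash
python3 sp.py
```

```text
tool x lean deg (world x,y) [ 0.89 -3.69] j [-0.256  0.61   1.869 -0.099  0.634 -0.275]
t 25.62 tcp [504.7 -35.1  81.2] H [49.1  0.2 81.2] F [ 0.1  0.3 -3.6] open 65.7
tool delta mm [ 1.3 -0.5  0.3]
twist options -0.0 180.0 j6 -0.28
```

>>> carry_out --motion '[{"linear": [0.0015,0,0],"twist": 0}]'

```text
clock: 25.75
tcp_pos: [505.0, -35.4, 80.1]
tool_rot: [-1.43, 1.504, -1.331]
contact_force: [-1.2, -0.2, 11.8]
opening: 65.5
```

```bash
python3 sp.py
```

```text
tool x lean deg (world x,y) [ 0.91 -3.7 ] j [-0.256  0.612  1.869 -0.099  0.631 -0.275]
t 25.9 tcp [504.9 -35.3  80.3] H [48.9 -0.  80.3] F [-0.6 -0.1  2.9] open 65.4
tool delta mm [ 0.3 -0.4  0.1]
twist options -0.0 180.0 j6 -0.27
```

>>> carry_out --motion '[{"linear": [0.0015,0,0],"twist": 0}]'

```text
clock: 26.02
tcp_pos: [505.0, -35.6, 80.1]
tool_rot: [-1.428, 1.504, -1.33]
contact_force: [-2.4, 0.6, 17.9]
opening: 65.6
```

```bash
python3 sp.py
```

```text
tool x lean deg (world x,y) [ 0.93 -3.73] j [-0.256  0.612  1.869 -0.1    0.63  -0.275]
t 26.18 tcp [505.  -35.4  80.1] H [48.8 -0.  80.1] F [-1.2  0.8 11.2] open 65.6
tool delta mm [ 0.2 -0.2  0.1]
twist options -0.0 180.0 j6 -0.27
```

Run:
```python
from m import *
snap('scene','s15');crop('s15',(230,150,400,320),3.5);snap('top','t15');crop('t15',(250,220,400,330),5)
```

```text
(no output)
```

View pics/s15c.png

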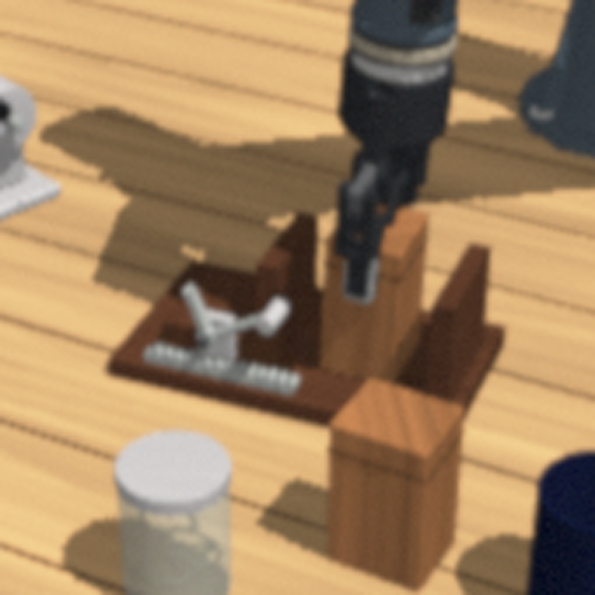

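View pics/t15c.png

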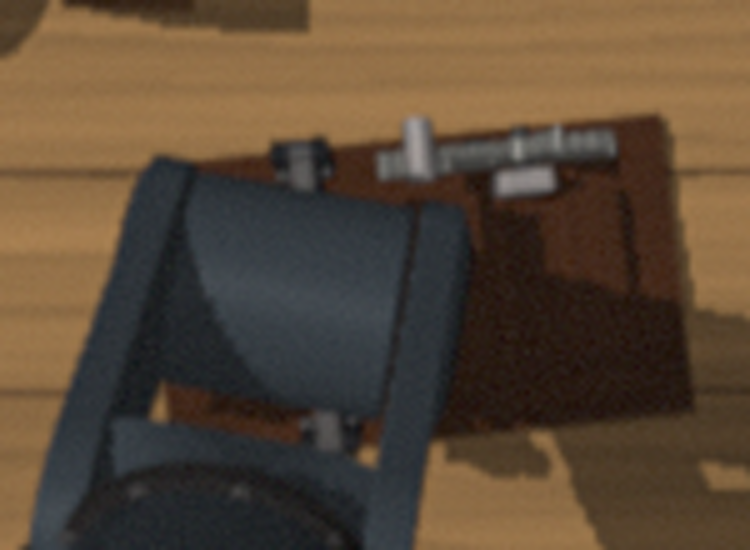

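>>> carry_out --motion '[{"linear": [0,0,0],"twist": 0},{"linear": [0,0,0],"twist": 0},{"linear": [0,0,0],"twist": 0},{"linear": [0,0,0],"twist": 0}]' --hand -1

```text
clock: 26.78
tcp_pos: [506.1, -35.7, 80.5]
tool_rot: [-1.383, 1.502, -1.284]
contact_force: [0.4, -0.7, -0.0]
opening: 85.3
```

```bash
python3 sp.py
```

```text
tool x lean deg (world x,y) [ 1.11 -3.77] j [-0.256  0.611  1.869 -0.1    0.629 -0.275]
t 26.93 tcp [506.1 -35.7  80.6] H [48.4 -1.1 80.6] F [0.4 0.  0.5] open 85.7
tool delta mm [ 0.5  0.2 -1. ]
twist options -0.0 180.0 j6 -0.27
```

>>> carry_out --motion '[{"linear": [-0.02,0,0],"twist": 0},{"linear": [-0.03,0,0],"twist": 0},{"linear": [-0.05,0,0],"twist": 0}]'

```text
clock: 27.3
tcp_pos: [501.4, -28.6, 178.6]
tool_rot: [-1.532, 1.507, -1.434]
contact_force: [1.4, 0.2, 0.9]
opening: 85.2
```

```bash
python3 sp.py
python3 - <<'E'
from m import *
snap('scene','s16');crop('s16',(230,150,400,320),3.5)
E
```

```text
tool x lean deg (world x,y) [ 1.1  -3.76] j [-0.244  0.433  1.798 -0.077  0.877 -0.294]
t 27.45 tcp [504.4 -29.2 181.4] H [ 5.510e+01 -1.000e-01  1.814e+02] F [-0.7  0.8  0.2] open 85.6
tool delta mm [101.6   0.3  -1.3]
twist options -0.0 180.0 j6 -0.29
```

View pics/s16c.png

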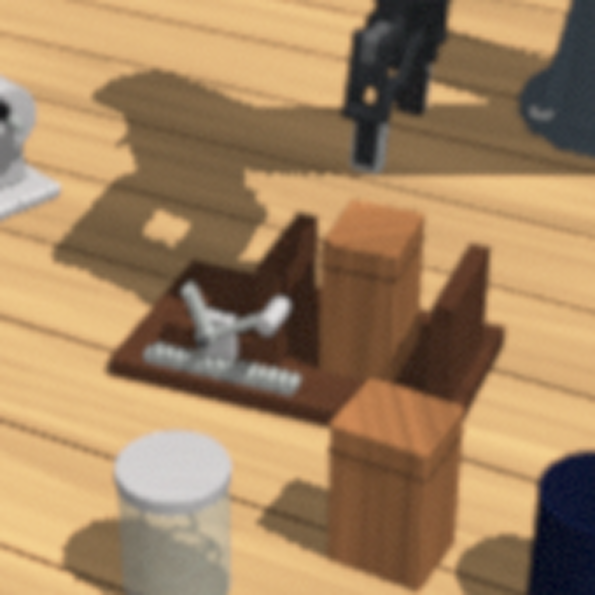

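Box is standing and released. I'll raise the arm and move it aside for a clear top view of the final state.

>>> carry_out --motion '[{"linear": [-0.06,0,0],"twist": 0},{"linear": [-0.06,-0.03,0],"twist": 0},{"linear": [0,-0.05,-0.03],"twist": 0},{"linear": [0,-0.05,-0.03],"twist": 0},{"linear": [0,-0.05,-0.03],"twist": 0},{"linear": [0,-0.05,-0.02],"twist": 0},{"linear": [0,-0.05,0],"twist": 0},{"linear": [0,-0.03,0],"twist": 0}]'

```text
clock: 28.5
tcp_pos: [416.0, -345.6, 309.1]
tool_rot: [-1.791, 1.518, -1.688]
contact_force: [-0.2, 1.8, -0.6]
opening: 85.7
```

Run:
```python
from m import *
holder('top','t17');holder('scene','s17');crop('t17',(250,220,400,330),5)
z=np.load('pics/t17.npz')['d'];v,u=np.mgrid[0:480,0:640];W=world('top',u,v,z);H=toH(W)
m=(H[...,2]>118)&(H[...,2]<136)&(abs(H[...,0]-47)<50)&(abs(H[...,1])<50)
P=H[m].astype(np.float32);print('box top',len(P),np.median(P[:,2]),P.min(0),P.max(0),cv2.minAreaRect(P[:,:2]))
A=np.c_[P[:,:2],np.ones(len(P))];c,*_=np.linalg.lstsq(A,P[:,2],rcond=None);print('slope deg',np.degrees(c[:2]))
W0=np.load('pics/W.npy')
diff=(abs(W[...,2]-W0[...,2])>8);cv2.imwrite('pics/diff.png',diff.astype(np.uint8)*255)
for n,b in dict(A=(165,125,215,180),B=(250,185,300,230)).items():
    s=np.zeros(diff.shape,bool);s[b[1]:b[3],b[0]:b[2]]=1
    print(n,cv2.minAreaRect(W[s&(W[...,2]>95)&(W[...,2]<130)][:,:2].astype(np.float32)))
```

```text
jaw 215 [-25.9 -34.7  97.3] [ 75.5  34.8 107.1] [-1.680e+01  1.000e-01  1.021e+02]
fix 214 [105.  -34.6  97.7] [121.2  34.9 107.3] [113.1   0.  102.2]
knob 114 [-71.  -78.4  70.6] [  3.5 -48.9  88.9] [-19.2 -63.   81.9]
brk 55 [-65.6 -73.   48.2] [-37.1 -48.1  59.2] [-51.6 -58.8  53.6]
jaw 209 [-25.1 -34.8  97.1] [ 77.9  34.4 107.9] [ 21.  -11.8 102.3]
fix 114 [106.2 -34.5  97.4] [123.3  34.7 105.3] [115.4  -0.4 102.2]
knob 98 [-68.7 -81.1  70.5] [115.2 -48.2  87.3] [-19.5 -66.6  80.8]
brk 49 [-59.4 -72.7  48.7] [-29.  -48.1  60. ] [-48.7 -61.7  54.2]Traceback (most recent call last):
  File "<stdin>", line 5, in <module>
cv2.error: OpenCV(4.12.0) /io/opencv/modules/imgproc/src/convhull.cpp:143: error: (-215:Assertion failed) total >= 0 && (depth == CV_32F || depth == CV_32S) in function 'convexHull'
```

View pics/t17.png

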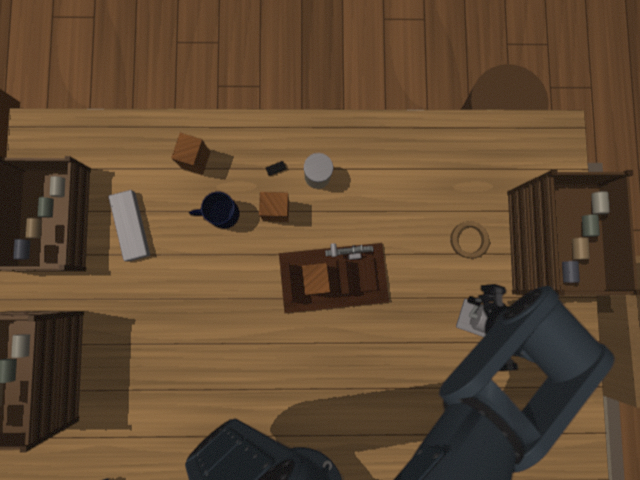

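Run:
```python
from m import *
z=np.load('pics/t17.npz')['d'];v,u=np.mgrid[0:480,0:640];W=world('top',u,v,z);H=toH(W)
m=(H[...,2]>118)&(H[...,2]<136)&(abs(H[...,0]-47)<50)&(abs(H[...,1])<50)
P=np.ascontiguousarray(H[m].astype(np.float32));print('box top',len(P),np.median(P[:,2]),P.min(0),P.max(0),cv2.minAreaRect(np.ascontiguousarray(P[:,:2])))
A=np.c_[P[:,:2],np.ones(len(P))];c,*_=np.linalg.lstsq(A,P[:,2],rcond=None);print('slope deg',np.degrees(c[:2]))
m=(H[...,2]>97)&(H[...,2]<108)&(abs(H[...,1])<35)&(H[...,0]<5)&(H[...,0]>-60);print('jaw',H[m].min(0),H[m].max(0),H[m].mean(0))
W0=np.load('pics/W.npy')
d=abs(W[...,2]-W0[...,2])>10
k=cv2.morphologyEx(d.astype(np.uint8),cv2.MORPH_OPEN,np.ones((3,3)));n,l,s,c=cv2.connectedComponentsWithStats(k);print(s[1:])
print(arm.get_state()['qd'].round(3))
```

```text
box top 726 127.04233 [ 18.707455 -33.089634 118.44623 ] [ 75.30181   33.168488 133.19966 ] ((46.979087829589844, 0.10497283935546875), (55.78147888183594, 65.95130920410156), 0.9863534569740295)
slope deg [ 0.15084467 -0.07059723]
jaw [-25.91067758 -34.71840451  97.32662952] [ -9.19047234  34.83818015 107.10167707] [-17.65667407   0.18886295 102.05975889]
[[  340   242    37    50  1065]
 [  302   244    47    53  1554]
 [  158   262    36    31   990]
 [  185   284   455   196 42944]]
[ 0.045 -0.034  0.06   0.028  0.032  0.019]
```

Run:
```python
from m import *
print(arm.sign_off(), arm.get_state()['clock'])
```

```text
the job is handed in; nothing more can be done
the job is handed in; nothing more can be done
```

The card box is standing on the holder's base, midway between the fully open jaw and the fixed end, with the pawl flipped over. I handed the job in at about 29 s; `sign_off` reports no verdict.

**What I did:** I flipped the pawl, pinched the jaw and slid it back to its hard stop. I then moved the card box nearest the robot (588 mm from the base) onto the base, released it once it touched down, and moved the arm clear.

**Final checks (holder frame):**

| Item | Measured | Wanted |
|---|---|---|
| Card box centre | (47.0, 0.1) mm | (47.5, 0) mm |
| Card box yaw | about 1° | 0° |
| Card box top-face tilt | under 0.2° | 0° |
| Jaw plate middle, x | -17.7 mm | -18 mm |

- **Jaw:** the stop pushed back with about 34 N when it was reached, so the small difference looks like camera error.
- **Pawl:** it still lies on its flipped-over side, off the rack.
- **Other things on the cart:** comparing depth before and after showed change only at the holder, the box's old place and the arm. The arm hid the corner around the sharpener, so I couldn't confirm the sharpener fully.

**What went wrong:**
- **First pawl push:** the fingertips rode onto the knob and pushed the engaged jaw fully towards the fixed end, with about 20 N on the tool. I backed off and the second push flipped the pawl cleanly.
- **Tool tilt:** the tool drifted 3–4° off vertical during moves. I corrected most of it before gripping and before placing the box. About 4° remained in one direction at release, but the box stood upright afterwards.

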